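# Load and build up a three-tier spice stand

### The job

Put the spice stand together and fill it from the bottom up. Stand every dark-lidded spice jar that is out upright in the bottom tier, one to a cell, then set the middle tray down on the four posts so that all its corner holes drop over their pins and it sits level on the collars; stand the red-lidded jar and the salt shaker upright in the middle tray's two cells, one in each, and finally seat the narrow top tray on the middle tray's own posts in the same way, empty. Do not disturb the garlic bulb or the glass tumbler.

Things in the scene. Friction and masses are not known exactly. Their poses are not given: they have to be found in the camera images.
- stand: bottom tier of the spice stand, fixed: light wood board 212 (x) x 142 (y) x 12 mm, origin at the centre of its underside, x along its long side, z up. On it an open crate 154 x 138 mm, walls 4 mm thick with tops 46 mm above the worktop, divided in 2 x 2 cells of 71 (x) x 63 (y) mm inside. Four dark steel posts, 16 mm thick, at x = +-92, y = +-55 mm
- stand_cell0 (a point): centre of the floor of cell 0 of the bottom tier, 12 mm above the worktop
- stand_cell1 (a point): centre of the floor of cell 1 of the bottom tier, 12 mm above the worktop
- stand_cell2 (a point): centre of the floor of cell 2 of the bottom tier, 12 mm above the worktop
- stand_cell3 (a point): centre of the floor of cell 3 of the bottom tier, 12 mm above the worktop
- stand_seat (a point): centre between the four posts' collars (25 mm diameter), level with their tops, 127 mm above the worktop; above each collar stands a pin, 10 mm diameter, 28 mm long, tapered over its last 8 mm. The middle tray's origin lies here when it is seated; axes as the stand's
- tray_mid: middle tray, loose, about 0.6 kg, starts flat on the worktop: light wood board 212 (x) x 142 (y) x 12 mm, origin at the centre of its underside, x along its long side. Four 15 mm holes through it at x = +-92, y = +-55 mm (fits either way round), two open cells, a handle across the middle, and four 16 mm posts of its own at x = +-92, y = +-32 mm, pin tips 155 mm above its underside
- mid_grip (a point): centre of the middle tray's carrying handle, a dark wood bar 14 (x) x 70 (y) x 20 mm (tray axes), 87 mm above the tray's underside
- mid_cell0 (a point): centre of the floor of the middle tray's cell at x = -45 mm, 12 mm above its underside; the cell is 62 (x) x 66 (y) mm inside, its wall tops 42 mm above the tray's underside
- mid_cell1 (a point): the same for its cell at x = +45 mm
- mid_seat (a point): centre between the collars (25 mm diameter) of the middle tray's own posts, level with their tops, 127 mm above the tray's underside; above each a pin as on the stand. The top tray's origin lies here when it is seated; axes as the middle tray's
- tray_top: top tray, loose, about 0.35 kg, starts flat on the worktop: narrow light wood board 212 (x) x 96 (y) x 10 mm, 12 mm lips along its long sides, origin at the centre of its underside, x along its long side. Four 15 mm holes through it at x = +-92, y = +-32 mm (fits either way round), a handle across the middle
- top_grip (a point): centre of the top tray's carrying handle, a dark wood bar 14 (x) x 70 (y) x 20 mm (tray axes), 55 mm above the tray's underside
- spice_1: spice jar, clear glass with a dark brown-black screw lid, dark blue label, 41 mm diameter and 105 mm high (lid: the top 21 mm); origin at the centre of its underside, z up along it. May be absent
- spice_2: spice jar, clear glass with a dark brown-black screw lid, black and green label, 41 mm diameter and 105 mm high (lid: the top 21 mm); origin at the centre of its underside, z up along it. May be absent
- spice_3: spice jar, clear glass with a dark brown-black screw lid, dark blue label, 41 mm diameter and 105 mm high (lid: the top 21 mm); origin at the centre of its underside, z up along it. May be absent
- spice_4: spice jar, clear glass with a dark brown-black screw lid, black and green label, 41 mm diameter and 105 mm high (lid: the top 21 mm); origin at the centre of its underside, z up along it. May be absent
- red_jar: spice jar, clear glass with a red screw lid, 42 mm diameter (lid 45 mm, the top 21 mm), 106 mm high; origin at the centre of its underside, z up along it; always there
- shaker: salt shaker, clear glass with a domed metal-grey top, 44 mm diameter at the foot, 90 mm high (it narrows to 34 mm in the top 16 mm); origin at the centre of its underside, z up along it; always there
- garlic: garlic bulb, 56 mm across and 56 mm high, standing among the jars; origin at the centre of its underside. Bystander: leave it alone
- tumbler: clear glass tumbler, 80 mm diameter, 88 mm high, behind the jars, by the right end of the wall cabinets (fronts at x = 0.63 m, undersides at z = 0.50 m, over the back of the worktop); origin at the centre of its underside. Bystander: leave it alone

How it is judged:
On the way, in this order (a step that is already met when the one before it is completed fails the run):
1. every dark-lidded spice jar that is out stands upright on the floor of a cell of the bottom tier (x of spice_1 in the frame of stand between -0.075 and 0.075 m and y of spice_1 in the frame of stand between -0.067 and 0.067 m and z of spice_1 in the frame of stand between 0.007 and 0.017 m and angle between each of spice_1, spice_2, spice_3, spice_4's own z axis and vertical below 0.1 rad and x of spice_2 in the frame of stand between -0.075 and 0.075 m and y of spice_2 in the frame of stand between -0.067 and 0.067 m and z of spice_2 in the frame of stand between 0.007 and 0.017 m and x of spice_3 in the frame of stand between -0.075 and 0.075 m and y of spice_3 in the frame of stand between -0.067 and 0.067 m and z of spice_3 in the frame of stand between 0.007 and 0.017 m and x of spice_4 in the frame of stand between -0.075 and 0.075 m and y of spice_4 in the frame of stand between -0.067 and 0.067 m and z of spice_4 in the frame of stand between 0.007 and 0.017 m), for 0.2 s.
2. the middle tray sits level on all four collars of the bottom tier, a pin through every corner hole, the jars standing below it (all of step 1 and horizontal distance between tray_mid and stand_seat below 0.006 m and z of tray_mid in the frame of stand_seat between -0.004 and 0.004 m and angle between tray_mid's own z axis and vertical below 0.04 rad and angle between the x axis of tray_mid and the x axis of stand, either way round below 0.06 rad), for 0.2 s.
3. the red-lidded jar and the salt shaker stand in the middle tray's two cells and the top tray sits level on all four collars of the middle tray (all of step 2 and (((x of red_jar in the frame of mid_cell0 between -0.028 and 0.028 m and y of red_jar in the frame of mid_cell0 between -0.028 and 0.028 m and z of red_jar in the frame of mid_cell0 between -0.005 and 0.005 m and angle between red_jar's own z axis and vertical below 0.1 rad) and (x of shaker in the frame of mid_cell1 between -0.028 and 0.028 m and y of shaker in the frame of mid_cell1 between -0.028 and 0.028 m and z of shaker in the frame of mid_cell1 between -0.005 and 0.005 m and angle between shaker's own z axis and vertical below 0.1 rad)) or ((x of red_jar in the frame of mid_cell1 between -0.028 and 0.028 m and y of red_jar in the frame of mid_cell1 between -0.028 and 0.028 m and z of red_jar in the frame of mid_cell1 between -0.005 and 0.005 m and angle between red_jar's own z axis and vertical below 0.1 rad) and (x of shaker in the frame of mid_cell0 between -0.028 and 0.028 m and y of shaker in the frame of mid_cell0 between -0.028 and 0.028 m and z of shaker in the frame of mid_cell0 between -0.005 and 0.005 m and angle between shaker's own z axis and vertical below 0.1 rad))) and horizontal distance between tray_top and mid_seat below 0.006 m and z of tray_top in the frame of mid_seat between -0.004 and 0.004 m and angle between tray_top's own z axis and vertical below 0.04 rad and angle between the x axis of tray_top and the x axis of tray_mid, either way round below 0.06 rad), for 0.2 s.
At the end, for the whole second after the job is handed in: jars upright (0.1 rad) on cell floors: dark-lidded ones below, the red-lidded jar and shaker one to each middle cell; each tray seated (origin within 6 mm sideways and 4 mm in height of its seat, level within 0.04 rad, long sides parallel within 0.06 rad); all at rest (all of step 3 and linear speed of each of spice_1, spice_2, spice_3, spice_4, red_jar, shaker, tray_mid, tray_top below 0.02 m/s); the robot touches nothing.
It fails at once if the garlic bulb or the glass tumbler is pushed more than 3 cm from its place (distance of any of garlic, tumbler from where it was at the start of the episode above 0.03 m).
Of spice_1, spice_2, spice_3, spice_4 only 2 to 4 are there at a start; the rules pass over those that are not, and their reading is None.
At some moment in a run one of tray_mid, tray_top may be knocked a few centimetres aside while the robot is not near it.
It also fails if it takes over 210 s, if anything falls off the work surface, if the arm or the gripper's body presses on something with over 40 N, if the wrist force passes 120 N, or if a joint passes its speed limit or range.

### The arm

A 6-joint arm with a two-finger parallel gripper is mounted at the origin on a cart in front of the work surface, level with it; the furniture and walls round the work are solid. World frame = base frame: x ahead of the robot, y to its left, z up, the work surface at z = 0. Lengths are in m, angles in rad, forces in N, time in s.
With the tool pointing down it reaches from about 0.225 to 0.875 m from the base axis. Payload 3.4 kg.
Tool frame: the origin (TCP) lies at the very end of the fingers, on their centre line; the grasp point (between the pads) lies ctrl.hold_point_z behind it (ctrl.hold_point_z is the distance from the TCP to the grasp point, in m); z points along the fingers, y is the line along which they close (so a half turn about z gives the same grasp; the last joint's range is limited). The gripper opens to 85 mm and grips with 20 to 120 N. Pads are 22 mm wide; open, the fingers measure 114 mm over their backs; the gripper's body (76 mm by 85 mm) begins 54 mm behind the grasp point. The pads swing forward as they close: fully open they stand 13 mm farther back than shut.
Start: joints at [1.141, 0.276, 1.505, -0, 1.361, -0.121], TCP at [0.175, 0.548, 0.231] pointing down, gripper open.
Joint ranges: [-2.89, 2.89], [-0.75, 2.08], [0.22, 2.7], [-1.18, 4.32], [0.11, 2.71], [-2.7, 2.7]. Speed limits (rad/s): [2.57, 2.57, 3.14, 3.14, 3.14, 3.14].

### API

Orientations are given as a unit quaternion [w, x, y, z].
In Python, from workcell import ctrl, viewer gives the robot as it stands.
- The arm moves only by the shell command python3 -m jog 'ROWS' [OPENING] [FORCE]. ROWS is JSON, a list that holds one entry, the list of rows, each a list of 6 numbers: the shift along the tool's x, y, z in units of 50 mm (1.0 is 50 mm), then the turn, a rotation vector about the tool's x, y, z in units of 8 degrees (1.0 is 8 degrees). A call has 1 to 5 rows; each row is the pose to reach, as a shift and turn from the pose commanded when the call began, along the tool's axes at that moment; what a row does not reach only later rows make up. A row lasts 1/8 s, in which the tool goes at most 62.5 mm and 10.7 degrees, less where a joint would pass 70% of its speed; a pose out of reach is approached as far as the arm can. A call with a gripper value outside its range is refused whole. OPENING is the opening, from 0 (shut) to 1 (fully open), set as the call begins (- or left out, the last holds). The fingers move at their own pace and stop on an object; FORCE is the grip in N (left out, the last holds). Time passes only in rows, so rows that repeat a pose let the fingers close. It gives the time, the measured TCP pose, the force, the opening and the grip force at its end, in the units of the state.
- ctrl.sense(): the state, without advancing time (a new reading comes with each control period).
- viewer.grab_frame(name): name is "scene" or "top" or "wrist"; returns (picture, depth): 420x560x3 uint8, red, green, blue; 420x560 float32, m along the optical axis (not along the pixel's ray), 0 where there is no reading.
- viewer.camera_params(name): a dict with "mtx" (3x3 intrinsics, pixels), "dist" ([k1, k2, p1, p2, k3] as OpenCV has them; the pictures are not rectified), "extrinsics" (4x4, takes a point from camera to world coordinates); the wrist camera has in their place "hand_eye" (4x4, takes a point from camera to tool coordinates, whose origin is the TCP and whose axes are the flange's). Camera axes: x right, y down, z forward; pixel columns grow to the right and rows downward; lengths in m; the calibration is good to about 2 mm. A picture is of the moment at which its call begins: read the wrist's pose just before it. camera_params takes no time and is no camera call.
- ctrl.hand_in(): hands the job in; it is judged then, once.
The state is a dict: "t": time; "joint_pos": joint angles; "joint_vel": joint speeds; "joint_efforts": joint torques, N m; "tool_pos": TCP position; "tcp_rot": TCP orientation; "force": force on the tool from outside, world axes, zero at the start; "wrist_torque": the same for the moment, N m; "gripper_width": finger opening in m; "finger_force": force on a finger pad.
Only numpy, scipy, OpenCV 4.12 (cv2) and the standard library are available. Lean on these libraries where they do the work, as an engineer would, in place of code of your own. Each camera call takes 0.05 s, during which the arm holds its last target. There are 200 camera calls.

## Working session

There is one attempt and no reset: what is moved stays moved. The work goes in short steps, Python scripts to look and compute and a shell command to move; the robot and the scene stay as the last step left them, time stands still between calls to the robot, and variables do not carry over. Pictures are saved under pics/ and viewed, at most 14 in all, crops included, and the job is handed in when it is done.

```bash
mkdir -p pics; ls
cat > h.py <<'E'
import numpy as np, cv2
from scipy.spatial.transform import Rotation as R
from workcell import ctrl, viewer
def T_tool(s):
    q=s["tcp_rot"]; T=np.eye(4); T[:3,:3]=R.from_quat([q[1],q[2],q[3],q[0]]).as_matrix(); T[:3,3]=s["tool_pos"]; return T
def grab(n,save=None):
    s=ctrl.sense(); im,d=viewer.grab_frame(n); p=viewer.camera_params(n)
    E=np.array(p["extrinsics"]) if "extrinsics" in p else T_tool(s)@np.array(p["hand_eye"])
    if save: cv2.imwrite("pics/"+save,im[:,:,::-1])
    return im,d,np.array(p["mtx"]),np.array(p["dist"],float),E
def cloud(f):
    im,d,K,D,E=f
    v,u=np.mgrid[:420,:560]
    n=cv2.undistortPoints(np.stack([u.ravel(),v.ravel()],1).astype(np.float64)[:,None],K,D)[:,0].reshape(420,560,2)
    P=np.concatenate([n*d[...,None],d[...,None]],2)@E[:3,:3].T+E[:3,3]
    P[d<=0]=np.nan
    return P
def proj(f,X):
    im,d,K,D,E=f; Ei=np.linalg.inv(E)
    return cv2.projectPoints(np.array(X,float).reshape(-1,3),cv2.Rodrigues(Ei[:3,:3])[0],Ei[:3,3],K,D)[0][:,0]
E
python3 - <<'E'
from h import *
s=ctrl.sense(); print(s, ctrl.hold_point_z)
for n in("scene","top"):
    f=grab(n,n+"0.png"); print(n,f[4].round(3).tolist()); np.savez("pics/"+n+"0.npz",P=cloud(f),im=f[0])
E
```

```text
pics
{'t': 0.0, 'joint_pos': array([ 1.14102694e+00,  2.76592785e-01,  1.50615392e+00,  5.48697781e-06,
        1.36068812e+00, -1.20986407e-01]), 'joint_vel': array([-0.00216805,  0.00157322, -0.00032268,  0.00072026, -0.00115588,
        0.00062569]), 'joint_efforts': array([-1.69006780e-03, -4.16775799e+01, -2.45803338e+01, -4.85846103e-04,
        1.12240354e-02,  1.02611133e-05]), 'tool_pos': array([0.17451343, 0.54731632, 0.23043269]), 'tcp_rot': array([-2.53035110e-04,  1.53779360e-01,  9.88104782e-01, -8.85654113e-04]), 'force': array([-0.0027539 , -0.74546327, -0.14356305]), 'wrist_torque': array([ 0.04936832, -0.04748452, -0.03508288]), 'finger_force': 0.0, 'gripper_width': 0.08530233283842481} 0.0187
scene [[0.775, -0.482, 0.409, 0.058], [-0.632, -0.597, 0.494, -0.5], [0.006, -0.642, -0.767, 0.992], [0.0, 0.0, 0.0, 1.0]]
top [[-0.013, -0.997, 0.079, 0.442], [-1.0, 0.013, 0.009, 0.045], [-0.01, -0.078, -0.997, 1.43], [0.0, 0.0, 0.0, 1.0]]
```

View pics/scene0.png

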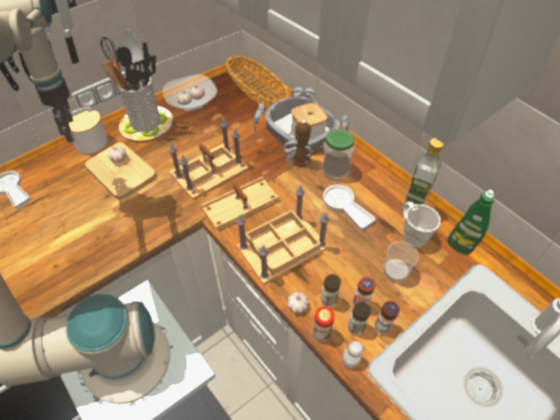

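View pics/top0.png

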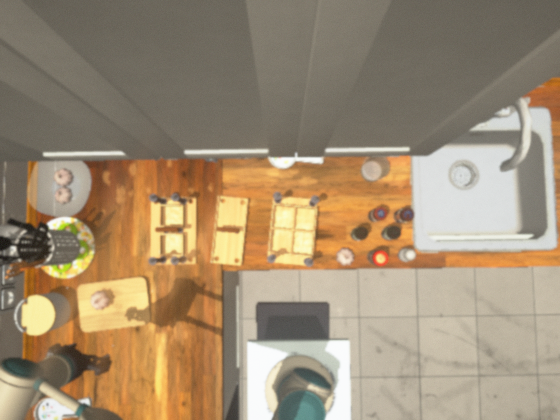

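Scene: stand in the middle (scene px ~282,243), top tray (240,203), middle tray (208,165). There are six jars or shakers: lids at (331,283), (366,287), (388,311), (361,311), red (324,316) and shaker (353,350). Garlic is at (297,301) and the tumbler at (401,262).

```bash
cat > meas.py <<'E'
from h import *
import sys
def rect(P,lo,hi,x0,x1,y0,y1):
    m=(P[...,2]>lo)&(P[...,2]<hi)&(P[...,0]>x0)&(P[...,0]<x1)&(P[...,1]>y0)&(P[...,1]<y1)
    return P[m]
E
python3 - <<'E'
from meas import *
from scipy import ndimage as ni
z=np.load("pics/scene0.npz");P=z["P"];im=z["im"]
t=np.load("pics/top0.npz");Q=t["P"];it=t["im"]
cv2.imwrite("pics/crops.png",np.vstack([np.hstack([cv2.resize(im[265:375,285:410],(400,350),interpolation=cv2.INTER_CUBIC),cv2.resize(it[195:275,330:422],(400,350),interpolation=cv2.INTER_CUBIC)])])[:,:,::-1])
for n,A in(("scene",P),("top",Q)):
    b=(A[...,1]<-0.1)&(A[...,1]>-0.6)&(A[...,0]<.64)&(A[...,0]>.2)&(A[...,2]>.05)&(A[...,2]<.2)
    l,k=ni.label(b)
    for i in range(1,k+1):
        p=A[l==i]
        if len(p)<25: continue
        top=p[p[:,2]>np.percentile(p[:,2],95)-.008]
        print(n,len(p),np.argwhere(l==i).mean(0).round()[::-1],"top",((top.min(0)+top.max(0))/2).round(3),(top.max(0)-top.min(0)).round(3))
# posts and boards
for n,A in(("scene",P),("top",Q)):
    b=(A[...,2]>.13)&(A[...,2]<.175)&(A[...,0]<.64)&(A[...,0]>.2)&(A[...,1]>-.1)&(A[...,1]<.6)
    l,k=ni.label(b,np.ones((3,3)))
    for i in range(1,k+1):
        p=A[l==i]
        if len(p)>2: print(n,"pin",len(p),np.median(p,0).round(3),p[:,2].max().round(3))
E
```

```text
scene 381 [331. 286.] top [ 0.481 -0.187  0.108] [0.041 0.039 0.01 ]
scene 814 [362. 302.] top [ 0.51  -0.265  0.107] [0.096 0.078 0.011]
scene 443 [388. 313.] top [ 0.533 -0.326  0.107] [0.041 0.041 0.01 ]
scene 481 [323. 320.] top [ 0.406 -0.241  0.108] [0.043 0.042 0.011]
scene 282 [354. 351.] top [ 0.414 -0.336  0.089] [0.032 0.028 0.009]
top 192 [379. 214.] top [ 0.536 -0.244  0.106] [0.039 0.039 0.012]
top 194 [405. 215.] top [ 0.532 -0.323  0.105] [0.039 0.036 0.01 ]
top 199 [393. 233.] top [ 0.479 -0.284  0.107] [0.038 0.039 0.012]
top 187 [360. 233.] top [ 0.479 -0.187  0.106] [0.035 0.039 0.011]
top 145 [408. 255.] top [ 0.413 -0.331  0.088] [0.027 0.027 0.012]
top 231 [379. 258.] top [ 0.405 -0.24   0.107] [0.041 0.043 0.011]
scene pin 38 [0.59  0.421 0.135] 0.158
scene pin 26 [0.591 0.357 0.141] 0.156
scene pin 3 [0.584 0.354 0.131] 0.131
scene pin 40 [0.407 0.42  0.137] 0.159
scene pin 36 [0.408 0.356 0.138] 0.159
scene pin 38 [0.59  0.055 0.138] 0.16
scene pin 42 [ 0.579 -0.054  0.136] 0.158
scene pin 37 [0.408 0.076 0.14 ] 0.157
scene pin 40 [ 0.396 -0.034  0.141] 0.158
top pin 14 [0.586 0.059 0.141] 0.154
top pin 15 [0.588 0.421 0.147] 0.155
top pin 18 [0.588 0.357 0.144] 0.158
top pin 11 [ 0.576 -0.049  0.147] 0.152
top pin 3 [0.579 0.428 0.13 ] 0.13
top pin 14 [0.41  0.08  0.149] 0.156
top pin 19 [0.407 0.359 0.139] 0.157
top pin 14 [0.405 0.421 0.148] 0.153
top pin 11 [ 0.397 -0.028  0.147] 0.154
```

View pics/crops.png

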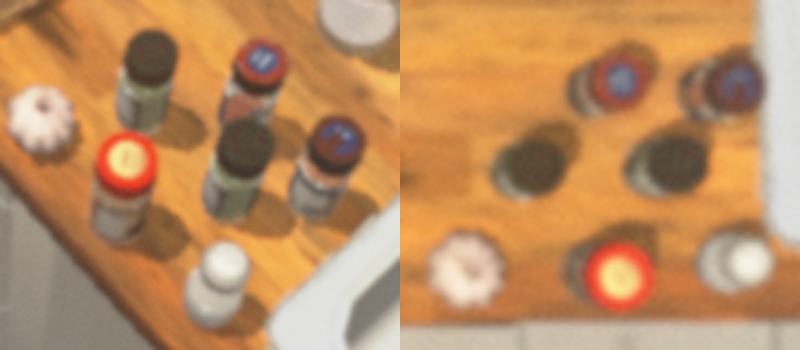

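All four dark-lidded jars are out: crop-left lids at (150,57), (262,62), (245,148), (337,143). Two have blue labels with printed lids and two are green. The heights (about 0.106 m) and pin tips (0.155 m) match what was given. Next is a waypoint-to-rows converter, and locating the garlic and tumbler.

```bash
cat > plan.py <<'E'
from h import *
def plan(wps,start=None):
    """wps: x,y,z,psi(deg, world angle of tool y). prints tool-frame shift/turn units per leg"""
    T=T_tool(ctrl.sense()) if start is None else start
    for x,y,z,p in wps:
        a=np.radians(p); N=np.eye(4)
        N[:3,:3]=np.array([[-np.sin(a),np.cos(a),0],[np.cos(a),np.sin(a),0],[0,0,-1]]).T; N[:3,2]=[0,0,-1]
        N[:3,0]=[-np.sin(a),np.cos(a),0]; N[:3,1]=[np.cos(a),np.sin(a),0]; N[:3,3]=[x,y,z]
        M=np.linalg.inv(T)@N
        s=M[:3,3]/.05; r=R.from_matrix(M[:3,:3]).as_rotvec(); r=np.degrees(r)/8
        n=max(np.linalg.norm(s)*50/62.5,np.linalg.norm(r)*8/10.7)
        print([float(v) for v in np.r_[s,r].round(2)],"rows>=%.1f"%n)
        T=N
C=np.array([.4925,.013]); ex=np.array([.9934,-.115]); ey=np.array([.115,.9934])
def st(x,y): return C+ex*x+ey*y
E
python3 - <<'E'
from plan import *
for n in("scene","top"):
    z=np.load("pics/%s0.npz"%n);P=z["P"]
    m=(P[...,0]>.58)&(P[...,0]<.72)&(P[...,1]>-.3)&(P[...,1]<-.12)&(P[...,2]>.02)&(P[...,2]<.12); p=P[m]; print(n,"tumbler",len(p),p.min(0).round(3),p.max(0).round(3))
    m=(P[...,0]>.33)&(P[...,0]<.45)&(P[...,1]>-.2)&(P[...,1]<-.08)&(P[...,2]>.02)&(P[...,2]<.08); p=P[m]; print(n,"garlic",len(p),p.min(0).round(3),p.max(0).round(3))
p=83.4
w=lambda q,z:(q[0],q[1],z,p)
J=dict(A=(.480,-.187),B=(.537,-.245),D=(.480,-.284),Cc=(.533,-.325))
cells=[st(37.5e-3,36e-3),st(-37.5e-3,36e-3),st(37.5e-3,-36e-3),st(-37.5e-3,-36e-3)]
L=[]
for (k,q),c in zip(J.items(),cells): L+=[w(q,.24),w(q,.073),w(q,.27),w(c,.27),w(c,.0865),w(c,.24)]
plan(L)
E
```

```text
scene tumbler 933 [ 0.64 -0.28  0.02] [ 0.72  -0.2    0.094]
scene garlic 361 [ 0.384 -0.176  0.02 ] [ 0.437 -0.121  0.061]
top tumbler 317 [ 0.64 -0.28  0.02] [ 0.716 -0.199  0.091]
top garlic 230 [ 0.382 -0.172  0.02 ] [ 0.435 -0.122  0.058]
[-10.28, -12.14, -0.17, -0.01, -0.0, -1.39] rows>=12.7
[0.0, 0.0, 3.34, 0.0, 0.0, -0.0] rows>=2.7
[0.0, 0.0, -3.94, 0.0, 0.0, -0.0] rows>=3.2
[-0.54, 4.72, 0.0, 0.0, 0.0, -0.0] rows>=3.8
[0.0, 0.0, 3.67, 0.0, 0.0, -0.0] rows>=2.9
[0.0, 0.0, -3.07, 0.0, 0.0, -0.0] rows>=2.5
[-0.73, -5.74, 0.0, 0.0, 0.0, -0.0] rows>=4.6
[0.0, 0.0, 3.34, 0.0, 0.0, -0.0] rows>=2.7
[0.0, 0.0, -3.94, 0.0, 0.0, -0.0] rows>=3.2
[2.23, 5.74, 0.0, 0.0, 0.0, -0.0] rows>=4.9
[-0.0, 0.0, 3.67, 0.0, 0.0, -0.0] rows>=2.9
[-0.0, 0.0, -3.07, 0.0, 0.0, -0.0] rows>=2.5
[-1.18, -6.65, 0.0, 0.0, 0.0, -0.0] rows>=5.4
[0.0, 0.0, 3.34, 0.0, 0.0, -0.0] rows>=2.7
[0.0, 0.0, -3.94, 0.0, 0.0, -0.0] rows>=3.2
[-0.32, 5.21, 0.0, 0.0, 0.0, -0.0] rows>=4.2
[0.0, -0.0, 3.67, 0.0, 0.0, -0.0] rows>=2.9
[0.0, -0.0, -3.07, 0.0, 0.0, -0.0] rows>=2.5
[-0.83, -5.9, 0.0, 0.0, 0.0, -0.0] rows>=4.8
[0.0, 0.0, 3.34, 0.0, 0.0, -0.0] rows>=2.7
[0.0, 0.0, -3.94, 0.0, 0.0, -0.0] rows>=3.2
[2.33, 5.9, 0.0, 0.0, 0.0, -0.0] rows>=5.1
[0.0, 0.0, 3.67, 0.0, 0.0, -0.0] rows>=2.9
[0.0, 0.0, -3.07, 0.0, 0.0, -0.0] rows>=2.5
```

```bash
python3 -m jog '[[[-1,-1,0,0,0,-1],[-2,-2,0,0,0,-1.39],[-3,-3,0,0,0,-1.39],[-3.5,-4,0,0,0,-1.39],[-4,-5,0,0,0,-1.39]]]' 0.7 40
python3 - <<'E'
from plan import *
plan([(.480,-.187,.24,83.4)])
E
```

```text
t: 0.72
tool_pos: [0.2879, 0.2573, 0.231]
tcp_rot: [0.0, 0.057, 0.998, -0.0]
force: [0.6, -0.8, -0.3]
gripper_width: 0.0597
finger_force: 0.0
[-4.83, -8.39, -0.17, -0.0, 0.0, 0.01] rows>=7.7
```

```bash
python3 -m jog '[[[-0.6,-1,0,0,0,0],[-1.2,-2,0,0,0,0],[-1.8,-3.1,0,0,0,0],[-2.4,-4.2,0,0,0,0],[-2.4,-4.2,0,0,0,0]]]'
python3 -m jog '[[[-0.6,-1,0,0,0,0],[-1.2,-2,0,0,0,0],[-1.8,-3.1,0,0,0,0],[-2.4,-4.2,-0.1,0,0,0],[-2.4,-4.2,-0.1,0,0,0]]]'
python3 - <<'E'
from plan import *
plan([(.480,-.187,.24,83.4),(.48,-.187,.073,83.4)])
f=grab("wrist","w1.png"); P=cloud(f)
p=P[(P[...,2]>.09)&(P[...,2]<.12)]
from scipy import ndimage as ni
l,k=ni.label((P[...,2]>.095)&(P[...,2]<.115))
for i in range(1,k+1):
    q=P[l==i]
    if len(q)>100: print(len(q),((q.min(0)+q.max(0))/2).round(4),(q.max(0)-q.min(0)).round(3))
E
```

```text
t: 1.35
tool_pos: [0.3842, 0.0327, 0.2311]
tcp_rot: [0.0, 0.062, 0.998, -0.001]
force: [-1.2, 1.0, 0.0]
gripper_width: 0.0599
finger_force: 0.0
t: 1.98
tool_pos: [0.4796, -0.1882, 0.2357]
tcp_rot: [0.0, 0.059, 0.998, -0.0]
force: [0.5, 0.0, -0.5]
gripper_width: 0.0597
finger_force: 0.0
[-0.01, 0.03, -0.09, -0.01, 0.0, -0.02] rows>=0.1
[0.0, 0.0, 3.34, 0.0, 0.0, -0.0] rows>=2.7
210 [ 0.3963 -0.0371  0.1048] [0.016 0.008 0.02 ]
2197 [ 0.4058 -0.2426  0.1021] [0.044 0.043 0.014]
1547 [ 0.4792 -0.1899  0.1016] [0.041 0.04  0.013]
1537 [ 0.4797 -0.2865  0.1014] [0.04  0.04  0.013]
1132 [ 0.5363 -0.2459  0.1012] [0.04  0.037 0.012]
1371 [ 0.5329 -0.3273  0.1016] [0.041 0.041 0.013]
284 [0.5896 0.0546 0.105 ] [0.015 0.013 0.02 ]
193 [ 0.5763 -0.0543  0.105 ] [0.013 0.014 0.02 ]
```

View pics/w1.png

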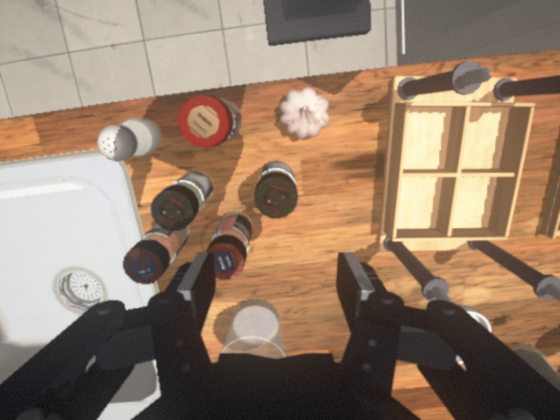

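The wrist view shows the green-label jar A at (276,190) and the crate at right, (460,170). The lids agree with the fixed cameras to within 3 mm. Grasping A.

```bash
python3 -m jog '[[[0,-0.02,1,0,0,0],[0,-0.02,2,0,0,0],[0,-0.02,3,0,0,0],[0,-0.02,3.25,0,0,0],[0,-0.02,3.25,0,0,0]]]' 0.7 40
python3 -m jog '[[[0,0,0,0,0,0],[0,0,0,0,0,0],[0,0,0,0,0,0],[0,0,0,0,0,0],[0,0,0,0,0,0]]]' 0.3 40
python3 -m jog '[[[0,0,0,0,0,0],[0,0,-1,0,0,0],[0,0,-2,0,0,0],[0,0,-3,0,0,0],[0,0,-3.9,0,0,0]]]' 0.3 40
```

```text
t: 2.65
tool_pos: [0.4776, -0.1852, 0.074]
tcp_rot: [-0.0, 0.057, 0.998, 0.0]
force: [0.6, 0.1, 0.4]
gripper_width: 0.0601
finger_force: 0.0
t: 3.28
tool_pos: [0.4793, -0.1871, 0.0759]
tcp_rot: [0.002, 0.058, 0.998, -0.001]
force: [0.6, 1.6, 7.0]
gripper_width: 0.0395
finger_force: 40.5
t: 3.9
tool_pos: [0.4776, -0.1866, 0.2714]
tcp_rot: [0.001, 0.057, 0.998, -0.0]
force: [0.5, -0.6, -0.8]
gripper_width: 0.0397
finger_force: 41.2
```

```bash
python3 -m jog '[[[-0.1,1,0,0,0,0],[-0.25,2.1,0,0,0,0],[-0.4,3.3,0,0,0,0],[-0.54,4.5,0,0,0,0],[-0.54,4.72,0,0,0,0]]]'
python3 -m jog '[[[0,0,0,0,0,0],[0,0,0,0,0,0]]]'
python3 - <<'E'
from plan import *
c=st(.0375,.036); print(c)
plan([(*c,.27,83.4),(*c,.0865,83.4)])
f=grab("scene","s2.png")
E
```

```text
t: 4.53
tool_pos: [0.5317, 0.0483, 0.2693]
tcp_rot: [0.0, 0.055, 0.998, 0.001]
force: [0.1, -0.6, -1.1]
gripper_width: 0.0396
finger_force: 41.3
t: 4.78
tool_pos: [0.5313, 0.0435, 0.2689]
tcp_rot: [0.0, 0.058, 0.998, -0.0]
force: [-0.6, 0.8, -1.5]
gripper_width: 0.0396
finger_force: 41.3
[0.5338925 0.0444499]
[-0.05, 0.03, -0.02, -0.01, 0.0, -0.01] rows>=0.0
[0.0, 0.0, 3.67, 0.0, 0.0, -0.0] rows>=2.9
```

View pics/s2.png

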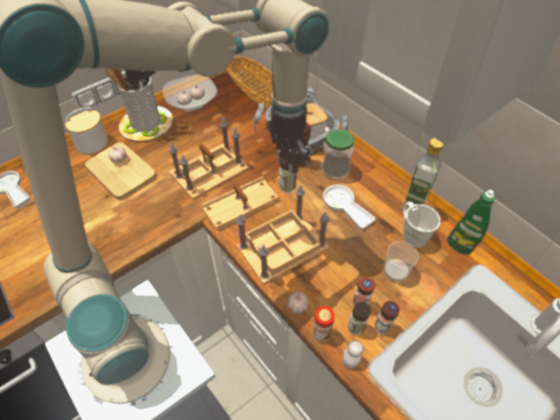

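The jar hangs upright in the gripper at (288,180), above the stand. Lower it, release, then go to B.

```bash
python3 -m jog '[[[0,0,1,0,0,0],[0,0,2,0,0,0],[0,0,3,0,0,0],[0,0,3.5,0,0,0],[0,0,3.65,0,0,0]]]'
python3 -m jog '[[[0,0,0,0,0,0],[0,0,0,0,0,0],[0,0,0,0,0,0],[0,0,0,0,0,0]]]' 0.6
python3 -m jog '[[[0,0,-0.6,0,0,0],[0,0,-1.6,0,0,0],[0,0,-2.6,0,0,0],[0,0,-3,0,0,0],[0,0,-3,0,0,0]]]'
python3 - <<'E'
from plan import *
plan([(.537,-.2455,.235,83.4)])
f=grab("wrist"); P=cloud(f)
m=(P[...,2]>.108)&(P[...,2]<.125)&(P[...,0]>.49)&(P[...,0]<.57)&(P[...,1]>.0)&(P[...,1]<.08); q=P[m]; print(len(q),((q.min(0)+q.max(0))/2).round(4),(q.max(0)-q.min(0)).round(3))
E
```

```text
t: 5.45
tool_pos: [0.5308, 0.0426, 0.0877]
tcp_rot: [-0.001, 0.058, 0.998, -0.001]
force: [-9.0, -4.5, 42.5]
gripper_width: 0.0394
finger_force: 45.8
t: 5.95
tool_pos: [0.5316, 0.0447, 0.0864]
tcp_rot: [0.0, 0.057, 0.998, 0.0]
force: [0.7, 0.1, 0.3]
gripper_width: 0.0514
finger_force: 0.0
t: 6.58
tool_pos: [0.5326, 0.0449, 0.238]
tcp_rot: [0.002, 0.057, 0.998, 0.0]
force: [0.4, -0.1, -0.6]
gripper_width: 0.0514
finger_force: 0.0
[-0.75, -5.76, 0.06, 0.0, 0.03, 0.01] rows>=4.6
1657 [0.5288 0.0406 0.1142] [0.041 0.04  0.012]
```

```bash
python3 -m jog '[[[-0.15,-1.2,0,0,0,0],[-0.3,-2.4,0,0,0,0],[-0.45,-3.6,0,0,0,0],[-0.6,-4.8,0,0,0,0],[-0.75,-5.76,0,0,0,0]]]' 0.7
python3 -m jog '[[[0,0,0,0,0,0],[0,0,0,0,0,0]]]'
python3 - <<'E'
from plan import *
plan([(.537,-.2455,.0735,83.4)])
E
```

```text
t: 7.25
tool_pos: [0.5346, -0.2474, 0.2338]
tcp_rot: [-0.002, 0.058, 0.998, 0.001]
force: [0.3, -0.3, 1.2]
gripper_width: 0.0598
finger_force: 0.0
t: 7.5
tool_pos: [0.535, -0.2448, 0.2344]
tcp_rot: [-0.002, 0.058, 0.998, 0.001]
force: [-0.4, 0.9, -0.7]
gripper_width: 0.0599
finger_force: 0.0
[-0.05, -0.02, 3.22, 0.02, -0.02, -0.0] rows>=2.6
```

```bash
python3 -m jog '[[[0,0,1,0,0,0],[-0.03,-0.02,2,0,0,0],[-0.03,-0.02,3,0,0,0],[-0.03,-0.02,3.22,0,0,0],[-0.03,-0.02,3.22,0,0,0]]]' 0.7 40
python3 -m jog '[[[0,0,0,0,0,0],[0,0,0,0,0,0],[0,0,0,0,0,0],[0,0,0,0,0,0],[0,0,0,0,0,0]]]' 0.3 40
python3 -m jog '[[[0,0,0,0,0,0],[0,0,-1,0,0,0],[0,0,-2,0,0,0],[0,0,-3,0,0,0],[0,0,-3.9,0,0,0]]]' 0.3 40
python3 -m jog '[[[0.4,1,0,0,0,0],[0.8,2.1,0,0,0,0],[1.2,3.2,0,0,0,0],[1.6,4.3,0,0,0,0],[2.0,5.4,0,0,0,0]]]'
python3 -m jog '[[[0.2,0.3,0,0,0,0],[0.2,0.3,0,0,0,0],[0.2,0.3,0,0,0,0]]]'
python3 - <<'E'
from plan import *
c=st(-.0375,.036); print(c)
plan([(*c,.089,83.4)])
E
```

```text
t: 8.12
tool_pos: [0.5374, -0.2458, 0.0754]
tcp_rot: [-0.0, 0.057, 0.998, 0.0]
force: [-0.0, -0.7, 0.2]
gripper_width: 0.06
finger_force: 0.0
t: 8.75
tool_pos: [0.5388, -0.2472, 0.0777]
tcp_rot: [0.002, 0.057, 0.998, -0.001]
force: [0.6, 2.0, 6.3]
gripper_width: 0.0394
finger_force: 40.6
t: 9.38
tool_pos: [0.5371, -0.2469, 0.273]
tcp_rot: [0.001, 0.057, 0.998, -0.001]
force: [0.7, 0.4, -1.1]
gripper_width: 0.0395
finger_force: 40.7
t: 10.0
tool_pos: [0.4681, 0.0345, 0.271]
tcp_rot: [0.001, 0.058, 0.998, 0.0]
force: [0.3, 0.5, -0.8]
gripper_width: 0.0393
finger_force: 40.9
t: 10.38
tool_pos: [0.4612, 0.0477, 0.2705]
tcp_rot: [0.001, 0.058, 0.998, -0.001]
force: [-0.1, -0.5, -0.9]
gripper_width: 0.0393
finger_force: 40.9
[0.4593875 0.0530749]
[0.05, 0.11, 3.63, -0.01, 0.01, -0.0] rows>=2.9
```

```bash
python3 -m jog '[[[0.05,0.1,1,0,0,0],[0.05,0.1,2,0,0,0],[0.05,0.1,3,0,0,0],[0.05,0.1,3.45,0,0,0],[0.05,0.1,3.59,0,0,0]]]'
python3 -m jog '[[[0,0,0,0,0,0],[0,0,0,0,0,0],[0,0,0,0,0,0],[0,0,0,0,0,0]]]' 0.6
python3 -m jog '[[[0,0,-0.6,0,0,0],[0,0,-1.6,0,0,0],[0,0,-2.6,0,0,0],[0,0,-3,0,0,0],[0,0,-3,0,0,0]]]' 
python3 -m jog '[[[-0.2,-1.1,0,0,0,0],[-0.4,-2.3,0,0,0,0],[-0.6,-3.5,0,0,0,0],[-0.8,-4.7,0,0,0,0],[-1,-5.7,0,0,0,0]]]' 0.7
python3 -m jog '[[[-0.2,-0.95,0,0,0,0],[-0.2,-0.95,0,0,0,0],[-0.2,-0.95,0,0,0,0]]]'
python3 - <<'E'
from plan import *
plan([(.480,-.2855,.0735,83.4)])
f=grab("wrist"); P=cloud(f)
for c in((.48,-.2855),(.533,-.3265)):
    m=(P[...,2]>.095)&(P[...,2]<.125)&(np.hypot(P[...,0]-c[0],P[...,1]-c[1])<.032); q=P[m]; print(len(q),((q.min(0)+q.max(0))/2).round(4),(q.max(0)-q.min(0)).round(3))
E
```

```text
t: 11.0
tool_pos: [0.4583, 0.0528, 0.0895]
tcp_rot: [-0.002, 0.058, 0.998, -0.0]
force: [-6.3, 0.9, 34.7]
gripper_width: 0.0393
finger_force: 44.7
t: 11.5
tool_pos: [0.459, 0.0543, 0.0913]
tcp_rot: [0.001, 0.057, 0.998, 0.0]
force: [0.4, -0.2, -0.3]
gripper_width: 0.0514
finger_force: 0.0
t: 12.12
tool_pos: [0.4596, 0.0543, 0.2426]
tcp_rot: [0.002, 0.057, 0.998, 0.0]
force: [0.8, 0.1, -0.4]
gripper_width: 0.0509
finger_force: 0.0
t: 12.75
tool_pos: [0.4747, -0.2364, 0.2389]
tcp_rot: [-0.001, 0.058, 0.998, 0.001]
force: [0.0, 0.1, 1.1]
gripper_width: 0.0598
finger_force: 0.0
t: 13.12
tool_pos: [0.4794, -0.282, 0.2391]
tcp_rot: [-0.001, 0.058, 0.998, 0.001]
force: [-0.3, 0.6, 0.0]
gripper_width: 0.0598
finger_force: 0.0
[-0.03, -0.08, 3.31, 0.02, -0.02, -0.0] rows>=2.7
1500 [ 0.4799 -0.2867  0.1015] [0.04  0.04  0.013]
1358 [ 0.5325 -0.3279  0.1014] [0.04  0.041 0.013]
```

```bash
python3 -m jog '[[[0,-0.05,1,0,0,0],[-0.02,-0.08,2,0,0,0],[-0.02,-0.08,3,0,0,0],[-0.02,-0.08,3.3,0,0,0],[-0.02,-0.08,3.3,0,0,0]]]' 0.7 40
python3 -m jog '[[[0,0,0,0,0,0],[0,0,0,0,0,0],[0,0,0,0,0,0],[0,0,0,0,0,0],[0,0,0,0,0,0]]]' 0.3 40
python3 -m jog '[[[0,0,0,0,0,0],[0,0,-1,0,0,0],[0,0,-2,0,0,0],[0,0,-3,0,0,0],[0,0,-3.9,0,0,0]]]' 0.3 40
python3 -m jog '[[[-0.06,1,0,0,0,0],[-0.12,2.1,0,0,0,0],[-0.18,3.2,0,0,0,0],[-0.24,4.3,0,0,0,0],[-0.3,5.2,0,0,0,0]]]'
python3 -m jog '[[[0,0,0,0,0,0],[0,0,0,0,0,0],[0,0,0,0,0,0]]]'
python3 - <<'E'
from plan import *
c=st(.0375,-.036); print(c)
plan([(*c,.089,83.4)])
E
```

```text
t: 13.8
tool_pos: [0.4808, -0.286, 0.0757]
tcp_rot: [-0.0, 0.057, 0.998, 0.0]
force: [0.4, 1.0, 0.4]
gripper_width: 0.0598
finger_force: 0.0
t: 14.42
tool_pos: [0.4821, -0.2877, 0.078]
tcp_rot: [0.002, 0.058, 0.998, -0.001]
force: [0.3, 1.6, 5.8]
gripper_width: 0.0396
finger_force: 40.3
t: 15.05
tool_pos: [0.4806, -0.2872, 0.2734]
tcp_rot: [0.001, 0.057, 0.998, -0.001]
force: [0.8, -0.2, -1.2]
gripper_width: 0.04
finger_force: 40.8
t: 15.68
tool_pos: [0.5253, -0.0286, 0.2715]
tcp_rot: [0.001, 0.057, 0.998, -0.0]
force: [0.4, -0.1, -1.1]
gripper_width: 0.0395
finger_force: 41.0
t: 16.05
tool_pos: [0.5252, -0.0317, 0.2709]
tcp_rot: [0.0, 0.058, 0.998, -0.0]
force: [-0.0, 0.1, -1.2]
gripper_width: 0.0392
finger_force: 40.9
[ 0.5256125 -0.0270749]
[0.0, 0.1, 3.64, -0.0, 0.0, -0.01] rows>=2.9
```

```bash
python3 -m jog '[[[0,0.08,1,0,0,0],[0,0.08,2,0,0,0],[0,0.08,3,0,0,0],[0,0.08,3.45,0,0,0],[0,0.08,3.55,0,0,0]]]'
python3 -m jog '[[[0,0,0,0,0,0],[0,0,0,0,0,0],[0,0,0,0,0,0],[0,0,0,0,0,0]]]' 0.6
python3 -m jog '[[[0,0,-0.6,0,0,0],[0,0,-1.6,0,0,0],[0,0,-2.6,0,0,0],[0,0,-3,0,0,0],[0,0,-3,0,0,0]]]' 
python3 -m jog '[[[-0.15,-1.1,0,0,0,0],[-0.3,-2.3,0,0,0,0],[-0.45,-3.5,0,0,0,0],[-0.6,-4.7,0,0,0,0],[-0.75,-5.7,0,0,0,0]]]' 0.7
python3 -m jog '[[[-0.08,-0.25,0,0,0,0],[-0.08,-0.25,0,0,0,0],[-0.08,-0.25,0,0,0,0]]]'
python3 - <<'E'
from plan import *
plan([(.533,-.327,.0735,83.4)])
E
```

```text
t: 16.68
tool_pos: [0.5247, -0.0275, 0.0917]
tcp_rot: [-0.002, 0.058, 0.998, 0.0]
force: [-0.2, 0.4, 0.3]
gripper_width: 0.0393
finger_force: 41.0
t: 17.18
tool_pos: [0.5263, -0.0265, 0.094]
tcp_rot: [0.001, 0.057, 0.998, -0.0]
force: [-0.6, -0.3, -0.8]
gripper_width: 0.051
finger_force: 0.0
t: 17.8
tool_pos: [0.5268, -0.0265, 0.2453]
tcp_rot: [0.002, 0.057, 0.998, -0.0]
force: [-0.1, -0.5, -0.2]
gripper_width: 0.0511
finger_force: 0.0
t: 18.42
tool_pos: [0.5295, -0.3157, 0.2411]
tcp_rot: [-0.001, 0.058, 0.998, 0.001]
force: [-0.4, 0.2, 0.7]
gripper_width: 0.0593
finger_force: 0.0
t: 18.8
tool_pos: [0.5328, -0.325, 0.2427]
tcp_rot: [-0.001, 0.057, 0.998, 0.001]
force: [-0.6, -0.2, 1.0]
gripper_width: 0.06
finger_force: 0.0
[-0.01, -0.05, 3.38, 0.01, -0.01, 0.01] rows>=2.7
```

```bash
python3 -m jog '[[[0,-0.05,1,0,0,0],[0,-0.05,2,0,0,0],[0,-0.05,3,0,0,0],[0,-0.05,3.38,0,0,0],[0,-0.05,3.38,0,0,0]]]' 0.7 40
python3 -m jog '[[[0,0,0,0,0,0],[0,0,0,0,0,0],[0,0,0,0,0,0],[0,0,0,0,0,0],[0,0,0,0,0,0]]]' 0.3 40
python3 -m jog '[[[0,0,0,0,0,0],[0,0,-1,0,0,0],[0,0,-2,0,0,0],[0,0,-3,0,0,0],[0,0,-3.9,0,0,0]]]' 0.3 40
python3 -m jog '[[[0.4,1,0,0,0,0],[0.8,2.1,0,0,0,0],[1.2,3.2,0,0,0,0],[1.6,4.2,0,0,0,0],[2.0,5.2,0,0,0,0]]]'
python3 -m jog '[[[0.3,0.6,0,0,0,0],[0.3,0.6,0,0,0,0],[0.3,0.6,0,0,0,0]]]'
python3 - <<'E'
from plan import *
c=st(-.0375,-.036); print(c)
plan([(*c,.0905,83.4)])
E
```

```text
t: 19.42
tool_pos: [0.5319, -0.3266, 0.0728]
tcp_rot: [-0.002, 0.056, 0.998, 0.001]
force: [0.2, 0.4, -0.5]
gripper_width: 0.0596
finger_force: 0.0
t: 20.05
tool_pos: [0.5337, -0.3294, 0.0759]
tcp_rot: [0.001, 0.058, 0.998, -0.0]
force: [0.2, 1.3, 6.3]
gripper_width: 0.0398
finger_force: 40.8
t: 20.68
tool_pos: [0.5325, -0.3295, 0.2712]
tcp_rot: [0.0, 0.057, 0.998, -0.0]
force: [0.8, 0.8, -1.8]
gripper_width: 0.0396
finger_force: 40.7
t: 21.3
tool_pos: [0.4623, -0.0581, 0.2693]
tcp_rot: [0.0, 0.058, 0.998, -0.0]
force: [0.4, 0.4, -1.1]
gripper_width: 0.0397
finger_force: 40.7
t: 21.68
tool_pos: [0.452, -0.0286, 0.2695]
tcp_rot: [0.0, 0.057, 0.998, -0.0]
force: [-0.1, 0.5, -1.3]
gripper_width: 0.0398
finger_force: 40.8
[ 0.4511075 -0.0184499]
[0.04, 0.2, 3.58, -0.01, 0.01, 0.0] rows>=2.9
```

```bash
python3 -m jog '[[[0.03,0.18,1,0,0,0],[0.03,0.18,2,0,0,0],[0.03,0.18,3,0,0,0],[0.03,0.18,3.45,0,0,0],[0.03,0.18,3.55,0,0,0]]]'
python3 -m jog '[[[0,0,0,0,0,0],[0,0,0,0,0,0],[0,0,0,0,0,0],[0,0,0,0,0,0]]]' 0.6
python3 -m jog '[[[0,0,-0.6,0,0,0],[0,0,-1.6,0,0,0],[0,0,-2.6,0,0,0],[0,0,-3.3,0,0,0],[0,0,-3.3,0,0,0]]]' 
python3 -m jog '[[[0.3,1.1,0,0,0,1.2],[0.6,2.2,0,0,0,2.5],[0.9,3.3,0,0,0,3.8],[0.9,4.2,0,0,0,5.1],[0.9,5,0,0,0,6.4]]]' 0.7
python3 - <<'E'
from plan import *
plan([(.4985,.389,.26,0)])
f=grab("wrist","w3.png"); np.savez("pics/w3.npz",P=cloud(f))
P=cloud(f)
from scipy import ndimage as ni
l,k=ni.label((P[...,2]>.1)&(P[...,2]<.165),np.ones((3,3)))
for i in range(1,k+1):
    q=P[l==i]
    if len(q)>20: print(len(q),((q.min(0)+q.max(0))/2).round(4),(q.max(0)-q.min(0)).round(3))
E
```

```text
t: 22.3
tool_pos: [0.4506, -0.0199, 0.0902]
tcp_rot: [-0.002, 0.058, 0.998, 0.0]
force: [-0.2, 0.0, -0.9]
gripper_width: 0.0395
finger_force: 40.8
t: 22.8
tool_pos: [0.4516, -0.0189, 0.0925]
tcp_rot: [0.001, 0.057, 0.998, -0.0]
force: [0.3, 0.1, -0.2]
gripper_width: 0.0511
finger_force: 0.0
t: 23.42
tool_pos: [0.453, -0.0191, 0.26]
tcp_rot: [0.004, 0.057, 0.998, -0.0]
force: [0.6, 0.7, -0.4]
gripper_width: 0.0513
finger_force: 0.0
t: 24.05
tool_pos: [0.434, 0.2357, 0.2556]
tcp_rot: [-0.001, 0.455, 0.89, -0.001]
force: [0.2, 0.8, 0.2]
gripper_width: 0.0597
finger_force: 0.0
[1.73, 2.84, -0.09, -0.01, 0.0, 4.48] rows>=3.3
214 [0.4096 0.4138 0.1148] [0.018 0.011 0.029]
806 [0.4061 0.357  0.1279] [0.024 0.025 0.055]
912 [0.5899 0.4207 0.1228] [0.025 0.024 0.046]
864 [0.5897 0.3569 0.1282] [0.024 0.025 0.056]
321 [0.465  0.0605 0.1096] [0.022 0.025 0.019]
1948 [0.7904 0.2746 0.1296] [0.111 0.062 0.059]
22 [0.5199 0.0569 0.1017] [0.017 0.009 0.003]
339 [ 0.444  -0.0212  0.1131] [0.029 0.035 0.012]
129 [0.7765 0.1223 0.1083] [0.008 0.02  0.017]
```

View pics/w3.png

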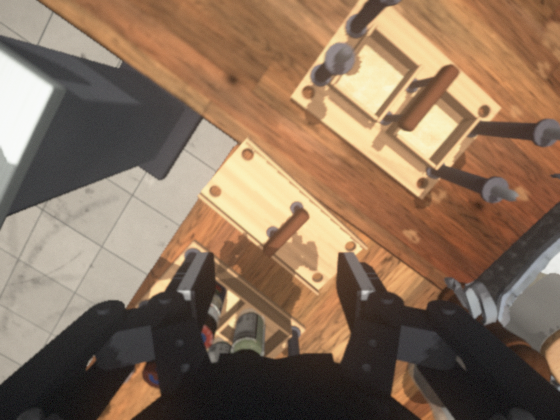

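The wrist view shows the middle tray at (400,95) unmoved, the top tray at (283,215) and the jars in the stand below. Going over the middle tray.

```bash
python3 -m jog '[[[0.5,0.8,0,0,0,1.2],[1,1.6,0,0,0,2.4],[1.73,2.84,0,0,0,3.6],[1.73,2.84,0,0,0,4.48],[1.73,2.84,0,0,0,4.48]]]' 0.6
python3 -m jog '[[[0,0,0,0,0,0],[0,0,0,0,0,0]]]'
python3 - <<'E'
from plan import *
f=grab("wrist"); P=cloud(f)
from scipy import ndimage as ni
l,k=ni.label((P[...,2]>.1)&(P[...,2]<.165),np.ones((3,3)))
for i in range(1,k+1):
    q=P[l==i]
    if len(q)>20: print(len(q),((q.min(0)+q.max(0))/2).round(4),(q.max(0)-q.min(0)).round(3))
m=(P[...,2]>.085)&(P[...,2]<.105)&(abs(P[...,0]-.4985)<.03)&(abs(P[...,1]-.389)<.05); q=P[m]; print("handle",len(q),((q.min(0)+q.max(0))/2).round(4),(q.max(0)-q.min(0)).round(3))
plan([(.498,.389,.068,0)])
E
```

```text
t: 24.72
tool_pos: [0.4984, 0.388, 0.2547]
tcp_rot: [-0.0, 0.704, 0.71, -0.002]
force: [-0.4, -0.9, 0.0]
gripper_width: 0.0516
finger_force: 0.0
t: 24.98
tool_pos: [0.4985, 0.3867, 0.257]
tcp_rot: [0.0, 0.705, 0.709, -0.0]
force: [0.2, -0.3, -0.1]
gripper_width: 0.0514
finger_force: 0.0
637 [0.4065 0.4214 0.1286] [0.024 0.024 0.057]
635 [0.59   0.4211 0.1281] [0.023 0.023 0.055]
637 [0.4066 0.3573 0.1277] [0.024 0.025 0.055]
632 [0.5899 0.3579 0.1282] [0.024 0.024 0.056]
1404 [0.795  0.2981 0.1117] [0.024 0.087 0.023]
3550 [0.7889 0.2103 0.1325] [0.11  0.107 0.065]
handle 965 [0.4983 0.3901 0.0933] [0.014 0.069 0.011]
[0.04, -0.01, 3.78, 0.0, -0.0, 0.04] rows>=3.0
```

```bash
python3 -m jog '[[[0.05,0,1,0,0,0],[0.05,0,2,0,0,0],[0.05,0,3,0,0,0],[0.05,0,3.7,0,0,0],[0.05,0,3.78,0,0,0]]]' 
python3 -m jog '[[[0,0,0,0,0,0],[0,0,0,0,0,0],[0,0,0,0,0,0],[0,0,0,0,0,0],[0,0,0,0,0,0]]]' 0 90
python3 -m jog '[[[0,0,0,0,0,0],[0,0,-0.2,0,0,0],[0,0,-0.5,0,0,0],[0,0,-1.0,0,0,0],[0,0,-1.5,0,0,0]]]'
```

```text
t: 25.65
tool_pos: [0.497, 0.3886, 0.0656]
tcp_rot: [-0.001, 0.705, 0.709, -0.003]
force: [1.0, -0.0, -0.5]
gripper_width: 0.0512
finger_force: 0.0
t: 26.28
tool_pos: [0.4998, 0.3909, 0.0703]
tcp_rot: [0.0, 0.705, 0.709, 0.002]
force: [0.0, -0.6, 6.5]
gripper_width: 0.0125
finger_force: 89.2
t: 26.9
tool_pos: [0.4986, 0.3901, 0.1437]
tcp_rot: [-0.0, 0.705, 0.709, -0.0]
force: [0.3, -0.1, -5.2]
gripper_width: 0.0124
finger_force: 88.0
```

Before seating, I want a close wrist measurement of the stand pins. I'll set the tray back down briefly.

```bash
python3 -m jog '[[[0,0,0.5,0,0,0],[0,0,1,0,0,0],[0,0,1.3,0,0,0],[0,0,1.45,0,0,0],[0,0,1.48,0,0,0]]]' 
python3 -m jog '[[[0,0,0,0,0,0],[0,0,0,0,0,0],[0,0,0,0,0,0],[0,0,0,0,0,0]]]' 0.6
python3 -m jog '[[[0,0,-0.6,0,0,0],[0,0,-1.6,0,0,0],[0,0,-2.6,0,0,0],[0,0,-3.6,0,0,0],[0,0,-3.8,0,0,0]]]' 
python3 -m jog '[[[-1.1,0,0,0,0,0],[-2.3,0,0,0,0,0],[-3.5,0,0,0,0,0],[-4.7,0,-0.2,0,0,0],[-5.4,0,-0.4,0,0,0]]]' 
python3 -m jog '[[[-0.8,0,0,0,0,0],[-0.8,0,0,0,0,0],[-0.8,0,0,0,0,0],[-0.8,0,0,0,0,0]]]'
cat > blobs.py <<'E'
from plan import *
from scipy import ndimage as ni
def blobs(P,lo,hi,x0,x1,y0,y1,nmin=20):
    l,k=ni.label((P[...,2]>lo)&(P[...,2]<hi)&(P[...,0]>x0)&(P[...,0]<x1)&(P[...,1]>y0)&(P[...,1]<y1),np.ones((3,3)))
    for i in range(1,k+1):
        q=P[l==i]
        if len(q)>nmin: print(lo,hi,len(q),((q.min(0)+q.max(0))/2).round(4),(q.max(0)-q.min(0)).round(3))
E
python3 - <<'E'
from blobs import *
print(ctrl.sense()["tool_pos"])
f=grab("wrist","w4.png"); P=cloud(f)
blobs(P,.120,.165,.3,.68,-.12,.15); blobs(P,.135,.165,.3,.68,-.12,.15); blobs(P,.105,.1185,.3,.68,-.12,.13)
E
```

```text
t: 27.52
tool_pos: [0.4987, 0.3901, 0.0703]
tcp_rot: [0.0, 0.705, 0.709, -0.0]
force: [-4.3, -3.2, 8.6]
gripper_width: 0.0122
finger_force: 90.0
t: 28.02
tool_pos: [0.499, 0.3904, 0.069]
tcp_rot: [0.0, 0.705, 0.709, 0.0]
force: [-0.4, 0.6, 0.7]
gripper_width: 0.0514
finger_force: 0.0
t: 28.65
tool_pos: [0.5004, 0.3912, 0.2633]
tcp_rot: [0.001, 0.705, 0.709, 0.004]
force: [0.1, 0.9, 0.1]
gripper_width: 0.0513
finger_force: 0.0
t: 29.28
tool_pos: [0.4991, 0.1175, 0.2778]
tcp_rot: [-0.001, 0.706, 0.708, -0.001]
force: [0.6, -0.4, 0.1]
gripper_width: 0.0513
finger_force: 0.0
t: 29.78
tool_pos: [0.5001, 0.0812, 0.2783]
tcp_rot: [-0.001, 0.705, 0.709, -0.0]
force: [0.2, 0.9, -0.3]
gripper_width: 0.0512
finger_force: 0.0
[0.50012161 0.0812263  0.2783039 ]
0.12 0.165 512 [0.408  0.0776 0.1389] [0.025 0.024 0.033]
0.12 0.165 485 [0.5904 0.0572 0.1386] [0.023 0.024 0.033]
0.12 0.165 66 [ 0.3914 -0.0257  0.1258] [0.013 0.011 0.005]
0.135 0.165 130 [0.4083 0.0776 0.1452] [0.009 0.009 0.02 ]
0.135 0.165 126 [0.5906 0.0579 0.1451] [0.009 0.01  0.02 ]
0.105 0.1185 22 [0.4123 0.0803 0.1077] [0.007 0.01  0.005]
0.105 0.1185 1158 [0.4561 0.0533 0.1118] [0.04  0.04  0.013]
0.105 0.1185 31 [0.588  0.0598 0.1084] [0.01  0.012 0.007]
0.105 0.1185 1135 [0.5294 0.0414 0.1118] [0.04  0.04  0.013]
0.105 0.1185 713 [ 0.4566 -0.0177  0.1118] [0.028 0.041 0.013]
0.105 0.1185 1018 [ 0.5229 -0.0261  0.1118] [0.04  0.042 0.013]
```

View pics/w4.png

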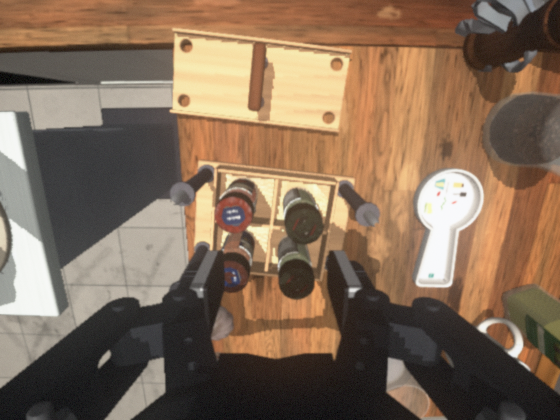

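The four dark-lidded jars stand upright in the cells, with lids at (236,215), (303,222), (237,272) and (297,275). Pins at (182,193) and (367,213) give the stand centre as (.4933,.0128) and yaw −6.4°. Going back for the tray.

```bash
python3 -m jog '[[[1.1,0,0,0,0,0],[2.3,0,0,0,0,0],[3.5,0,0,0,0,0],[4.7,0,0.2,0,0,0],[5.4,0,0.4,0,0,0]]]' 
python3 -m jog '[[[0.76,0,0,0,0,0],[0.76,0,0,0,0,0],[0.76,0,0,0,0,0],[0.76,0,0,0,0,0]]]'
python3 - <<'E'
from blobs import *
f=grab("wrist"); P=cloud(f)
blobs(P,.120,.165,.35,.68,.3,.5)
blobs(P,.085,.105,.47,.53,.33,.45)
plan([(.4985,.3895,.068,0)])
E
```

```text
t: 30.45
tool_pos: [0.498, 0.3542, 0.2582]
tcp_rot: [-0.0, 0.704, 0.71, 0.0]
force: [-0.1, -0.8, 0.2]
gripper_width: 0.0512
finger_force: 0.0
t: 30.95
tool_pos: [0.4988, 0.3874, 0.2591]
tcp_rot: [0.0, 0.706, 0.709, -0.0]
force: [-0.2, 0.2, 0.2]
gripper_width: 0.0512
finger_force: 0.0
0.12 0.165 591 [0.4068 0.4198 0.139 ] [0.023 0.023 0.034]
0.12 0.165 594 [0.5903 0.4206 0.1392] [0.024 0.023 0.033]
0.12 0.165 553 [0.4068 0.3563 0.1384] [0.024 0.025 0.035]
0.12 0.165 549 [0.5901 0.3568 0.1386] [0.024 0.025 0.033]
0.085 0.105 937 [0.4984 0.3888 0.0922] [0.013 0.069 0.014]
[0.04, -0.01, 3.82, 0.0, 0.0, 0.03] rows>=3.1
```

```bash
python3 -m jog '[[[0,0,1,0,0,0],[0.02,0,2,0,0,0],[0.02,0,3,0,0,0],[0.02,0,3.7,0,0,0],[0.02,0,3.82,0,0,0]]]' 
python3 -m jog '[[[0,0,0,0,0,0],[0,0,0,0,0,0],[0,0,0,0,0,0],[0,0,0,0,0,0],[0,0,0,0,0,0]]]' 0 90
python3 -m jog '[[[0,0,0,0,0,0],[0,0,-0.2,0,0,0],[0,0,-0.7,0,0,0],[0,0,-1.4,0,0,0],[0,0,-2.2,0,0,0]]]'
python3 -m jog '[[[0,0,-0.6,0,0,0],[0,0,-1.2,0,0,0],[0,0,-1.8,0,0,0],[-0.2,0,-2.1,0,0,0],[-0.5,0,-2.1,0,0,0]]]'
python3 -m jog '[[[-0.5,0,0,0,0,0],[-1.2,0,0,0,0,0.2],[-1.9,0,0,0,0,0.4],[-2.6,0,0,0,0,0.6],[-3.2,0,0,0,0,0.8]]]'
python3 - <<'E'
from blobs import *
plan([(.4933,.0128,.28,-6.4)])
E
```

```text
t: 31.62
tool_pos: [0.4974, 0.3873, 0.0656]
tcp_rot: [-0.001, 0.706, 0.708, -0.003]
force: [0.1, -0.3, 0.5]
gripper_width: 0.0512
finger_force: 0.0
t: 32.25
tool_pos: [0.4999, 0.3898, 0.0702]
tcp_rot: [0.0, 0.705, 0.709, 0.002]
force: [-1.0, -1.0, 6.9]
gripper_width: 0.0126
finger_force: 89.2
t: 32.88
tool_pos: [0.4979, 0.3887, 0.1778]
tcp_rot: [-0.0, 0.705, 0.709, -0.001]
force: [1.5, 0.3, -5.7]
gripper_width: 0.0124
finger_force: 88.1
t: 33.5
tool_pos: [0.499, 0.3635, 0.2833]
tcp_rot: [0.0, 0.705, 0.709, 0.0]
force: [-0.7, -0.2, -6.0]
gripper_width: 0.0124
finger_force: 88.2
t: 34.12
tool_pos: [0.4983, 0.2008, 0.2813]
tcp_rot: [-0.0, 0.745, 0.667, -0.002]
force: [-1.7, -0.5, -5.6]
gripper_width: 0.0124
finger_force: 88.1
[-3.75, 0.31, 0.03, -0.02, 0.02, 0.02] rows>=3.0
```

```bash
python3 -m jog '[[[-0.7,0.06,0,0,0,0],[-1.6,0.14,0,0,0,0],[-2.5,0.22,0,0,0,0],[-3.3,0.28,0,0,0,0],[-3.74,0.31,0,0,0,0]]]'
python3 -m jog '[[[0,0,0,0,0,0],[0,0,0,0,0,0],[0,0,0,0,0,0]]]'
python3 - <<'E'
from blobs import *
plan([(.4935,.0135,.230,-6.4)])
f=grab("scene","s5.png"); P=cloud(f)
blobs(P,.30,.36,.3,.68,-.12,.13,8); blobs(P,.128,.16,.3,.68,-.12,.13,8);
f=grab("top"); P=cloud(f)
blobs(P,.32,.36,.3,.68,-.12,.13,4)
E
```

```text
t: 34.75
tool_pos: [0.493, 0.0132, 0.2814]
tcp_rot: [-0.001, 0.745, 0.667, -0.002]
force: [-0.2, -0.0, -5.2]
gripper_width: 0.0126
finger_force: 88.1
t: 35.12
tool_pos: [0.4947, 0.0171, 0.2825]
tcp_rot: [-0.0, 0.744, 0.669, -0.0]
force: [0.5, -0.4, -4.2]
gripper_width: 0.0118
finger_force: 88.1
[-0.07, -0.02, 1.05, -0.01, -0.0, 0.04] rows>=0.8
0.3 0.36 658 [0.5237 0.0148 0.33  ] [0.158 0.068 0.06 ]
0.3 0.36 163 [ 0.5849 -0.0244  0.3295] [0.024 0.025 0.059]
0.3 0.36 164 [0.407  0.0589 0.3302] [0.025 0.024 0.059]
0.3 0.36 174 [ 0.4005 -0.0053  0.3298] [0.023 0.024 0.059]
0.128 0.16 60 [ 0.5793 -0.051   0.1439] [0.023 0.024 0.032]
0.128 0.16 64 [0.409  0.078  0.1424] [0.025 0.022 0.028]
0.128 0.16 63 [ 0.3973 -0.0316  0.1422] [0.022 0.022 0.028]
0.32 0.36 71 [0.5883 0.0393 0.3468] [0.022 0.022 0.026]
0.32 0.36 71 [ 0.5825 -0.0242  0.3453] [0.022 0.022 0.029]
0.32 0.36 70 [0.4062 0.0587 0.3471] [0.022 0.022 0.024]
0.32 0.36 68 [ 0.3994 -0.0039  0.3461] [0.024 0.022 0.024]
```

View pics/s5.png

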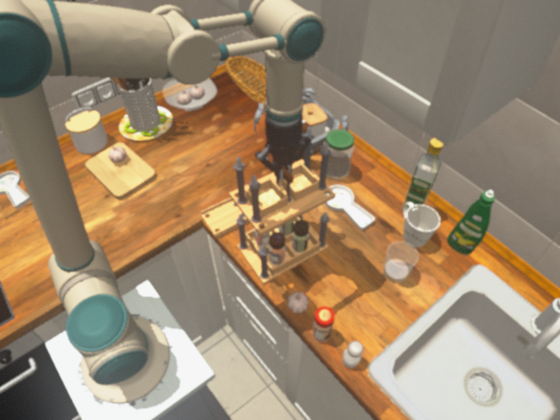

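The tray is held level above the stand; its posts are at (240,165), (255,185), (323,150). The fixed camera and the TCP both say to shift by about (−1.5, −3.7) mm. Lowering to just over the pins.

```bash
python3 -m jog '[[[-0.07,-0.02,0.3,0,0,0],[-0.07,-0.02,0.6,0,0,0],[-0.07,-0.02,0.85,0,0,0],[-0.07,-0.02,0.95,0,0,0],[-0.07,-0.02,0.95,0,0,0]]]'
python3 -m jog '[[[0,0,0,0,0,0],[0,0,0,0,0,0],[0,0,0,0,0,0]]]'
python3 - <<'E'
from blobs import *
plan([(.4934,.0133,.230,-6.3)])
for i in range(2):
  f=grab("scene"); P=cloud(f)
  blobs(P,.25,.31,.3,.68,-.12,.13,8)
print(ctrl.sense()["tool_pos"])
E
```

```text
t: 35.85
tool_pos: [0.4937, 0.0133, 0.2348]
tcp_rot: [-0.0, 0.744, 0.668, -0.0]
force: [-0.4, -0.9, -4.5]
gripper_width: 0.0125
finger_force: 88.1
t: 36.22
tool_pos: [0.494, 0.0132, 0.2357]
tcp_rot: [0.0, 0.744, 0.668, 0.0]
force: [-0.8, -0.1, -4.0]
gripper_width: 0.0128
finger_force: 88.1
[0.0, -0.01, 0.11, 0.01, -0.0, 0.02] rows>=0.1
0.25 0.31 580 [0.5227 0.0116 0.28  ] [0.158 0.069 0.06 ]
0.25 0.31 147 [ 0.5819 -0.0278  0.2809] [0.025 0.025 0.058]
0.25 0.31 153 [0.4063 0.0555 0.2798] [0.023 0.026 0.057]
0.25 0.31 159 [ 0.3994 -0.0079  0.2795] [0.023 0.025 0.058]
0.25 0.31 573 [0.5218 0.0112 0.28  ] [0.159 0.067 0.06 ]
0.25 0.31 149 [ 0.5822 -0.0289  0.2804] [0.025 0.024 0.059]
0.25 0.31 156 [0.4059 0.0549 0.2806] [0.023 0.026 0.058]
0.25 0.31 162 [ 0.3995 -0.0092  0.28  ] [0.024 0.024 0.06 ]
[0.49392066 0.0132245  0.23551016]
```

```bash
python3 -m jog '[[[0,0,0.1,0,0,0],[0,0,0.2,0,0,0],[0,0,0.3,0,0,0],[0,0,0.4,0,0,0],[0,0,0.4,0,0,0]]]'
python3 -m jog '[[[0,0,0.1,0,0,0],[0,0,0.2,0,0,0],[0,0,0.25,0,0,0],[0,0,0.3,0,0,0],[0,0,0.3,0,0,0]]]'
```

```text
t: 36.95
tool_pos: [0.4935, 0.0133, 0.2147]
tcp_rot: [-0.0, 0.744, 0.668, -0.0]
force: [0.1, 0.1, -4.8]
gripper_width: 0.0128
finger_force: 88.1
t: 37.58
tool_pos: [0.4938, 0.0133, 0.2002]
tcp_rot: [-0.0, 0.744, 0.668, -0.0]
force: [-1.1, -0.2, -5.4]
gripper_width: 0.0122
finger_force: 88.1
```

Dropped over the pins with no contact force. Last few mm, then release.

```bash
python3 -m jog '[[[0,0,0.04,0,0,0],[0,0,0.07,0,0,0],[0,0,0.07,0,0,0]]]'
python3 -m jog '[[[0,0,0,0,0,0],[0,0,0,0,0,0],[0,0,0,0,0,0],[0,0,0,0,0,0]]]' 0.4
python3 -m jog '[[[0,0,-0.4,0,0,0],[0,0,-1,0,0,0],[0,0,-2,0,0,0],[0,0,-2.8,0,0,0],[0,0,-2.8,0,0,0]]]'
python3 - <<'E'
from blobs import *
f=grab("wrist"); P=cloud(f)
blobs(P,.22,.30,.3,.68,-.12,.13,20)
plan([(.4055,-.2425,.30,83.6)])
E
```

```text
t: 37.95
tool_pos: [0.4939, 0.0131, 0.1972]
tcp_rot: [0.0, 0.744, 0.668, 0.0]
force: [-0.6, -0.2, -1.6]
gripper_width: 0.0126
finger_force: 88.7
t: 38.45
tool_pos: [0.494, 0.0133, 0.197]
tcp_rot: [0.0, 0.744, 0.668, 0.0]
force: [-0.2, -0.1, -0.1]
gripper_width: 0.0343
finger_force: 0.0
t: 39.08
tool_pos: [0.4956, 0.0131, 0.3403]
tcp_rot: [0.003, 0.744, 0.668, 0.003]
force: [-1.0, -0.3, 0.2]
gripper_width: 0.034
finger_force: 0.0
0.22 0.3 1028 [0.4061 0.0532 0.2512] [0.024 0.024 0.062]
0.22 0.3 1001 [0.5879 0.0337 0.2514] [0.025 0.023 0.062]
0.22 0.3 1205 [0.4933 0.0123 0.2235] [0.02  0.068 0.007]
0.22 0.3 995 [ 0.5813 -0.0299  0.2516] [0.024 0.025 0.063]
0.22 0.3 1023 [ 0.3987 -0.0104  0.2516] [0.024 0.025 0.063]
[-5.27, -1.23, 0.76, 0.02, 0.02, -11.21] rows>=8.4
```

Middle tray seated: its pin tips are level at .2825, and the centre (.4935,.0117) is within about 2 mm of the seat. Now the red jar.

```bash
python3 -m jog '[[[-0.6,-0.2,0,0,0,-1.2],[-1.3,-0.4,0,0,0,-2.5],[-2,-0.6,0,0,0,-3.8],[-2.7,-0.8,0,0,0,-5.1],[-3.4,-1,0,0,0,-6.3]]]' 0.75
python3 - <<'E'
from plan import *
plan([(.4055,-.2425,.24,83.8)])
E
```

```text
t: 39.75
tool_pos: [0.4247, -0.1511, 0.335]
tcp_rot: [-0.002, 0.386, 0.923, 0.0]
force: [0.6, -0.7, 0.3]
gripper_width: 0.0643
finger_force: 0.0
[-1.04, -1.56, 1.9, 0.0, -0.02, -4.9] rows>=3.7
```

```bash
python3 -m jog '[[[-0.3,-0.4,0.4,0,0,-1.2],[-0.6,-0.9,0.9,0,0,-2.4],[-1,-1.3,1.5,0,0,-3.7],[-1.04,-1.56,1.9,0,0,-4.9],[-1.04,-1.56,1.9,0,0,-4.9]]]'
python3 -m jog '[[[0,0,0,0,0,0],[0,0,0,0,0,0]]]'
python3 - <<'E'
from blobs import *
f=grab("wrist"); P=cloud(f)
blobs(P,.095,.115,.3,.5,-.3,-.2,20)
blobs(P,.07,.095,.35,.48,-.4,-.29,20)
plan([(.4055,-.2425,.0735,83.8)])
E
```

```text
t: 40.38
tool_pos: [0.4044, -0.2413, 0.2388]
tcp_rot: [-0.003, 0.059, 0.998, 0.002]
force: [0.1, -0.2, -0.3]
gripper_width: 0.0641
finger_force: 0.0
t: 40.62
tool_pos: [0.4071, -0.2419, 0.2426]
tcp_rot: [0.001, 0.057, 0.998, -0.0]
force: [-0.5, -1.0, 1.3]
gripper_width: 0.064
finger_force: 0.0
0.095 0.115 1791 [ 0.405  -0.2431  0.102 ] [0.044 0.043 0.014]
0.07 0.095 905 [ 0.4142 -0.3376  0.0802] [0.034 0.034 0.02 ]
[0.04, -0.01, 3.38, -0.01, 0.01, -0.04] rows>=2.7
```

```bash
python3 -m jog '[[[0.04,-0.01,1,0,0,0],[0.04,-0.01,2,0,0,0],[0.04,-0.01,3,0,0,0],[0.04,-0.01,3.38,0,0,0],[0.04,-0.01,3.38,0,0,0]]]' 0.75 40
python3 -m jog '[[[0,0,0,0,0,0],[0,0,0,0,0,0],[0,0,0,0,0,0],[0,0,0,0,0,0],[0,0,0,0,0,0]]]' 0.3 40
python3 -m jog '[[[0,0,-0.5,0,0,0],[0,0,-1.6,0,0,0],[0,0,-2.7,0,0,0],[0,0,-3.8,0,0,0],[0,0,-4.9,0,0,0]]]'
python3 -m jog '[[[0,0,0,0,0,0],[0,0,0,0,0,0]]]'
python3 - <<'E'
from plan import *
plan([(.4488,.0166,.320,83.8)])
E
```

```text
t: 41.3
tool_pos: [0.4041, -0.2416, 0.072]
tcp_rot: [-0.001, 0.057, 0.998, 0.001]
force: [-0.2, 0.4, -0.1]
gripper_width: 0.0639
finger_force: 0.0
t: 41.92
tool_pos: [0.4055, -0.2431, 0.0742]
tcp_rot: [0.001, 0.057, 0.998, -0.001]
force: [-0.5, 0.6, 6.4]
gripper_width: 0.0435
finger_force: 41.0
t: 42.55
tool_pos: [0.404, -0.2422, 0.3199]
tcp_rot: [0.0, 0.057, 0.998, -0.0]
force: [0.7, -0.9, -1.7]
gripper_width: 0.0434
finger_force: 41.0
t: 42.8
tool_pos: [0.4038, -0.242, 0.3171]
tcp_rot: [-0.0, 0.057, 0.998, 0.0]
force: [-0.8, 0.7, -1.3]
gripper_width: 0.0429
finger_force: 41.1
[-0.31, 5.24, -0.05, 0.0, -0.01, -0.04] rows>=4.2
```

```bash
python3 -m jog '[[[-0.06,1,-0.05,0,0,0],[-0.12,2.1,-0.05,0,0,0],[-0.18,3.2,-0.05,0,0,0],[-0.25,4.3,-0.05,0,0,0],[-0.31,5.24,-0.05,0,0,0]]]'
python3 -m jog '[[[0,0,0,0,0,0],[0,0,0,0,0,0],[0,0,0,0,0,0]]]'
python3 - <<'E'
from plan import *
plan([(.4495,.0162,.216,83.8)])
E
```

```text
t: 43.42
tool_pos: [0.4484, 0.0181, 0.3181]
tcp_rot: [-0.002, 0.057, 0.998, 0.0]
force: [0.3, -0.6, -0.8]
gripper_width: 0.0438
finger_force: 41.2
t: 43.8
tool_pos: [0.4491, 0.015, 0.3195]
tcp_rot: [-0.001, 0.058, 0.998, -0.0]
force: [0.6, -0.3, -1.0]
gripper_width: 0.0431
finger_force: 41.3
[-0.01, 0.03, 2.07, -0.0, -0.01, -0.05] rows>=1.7
```

```bash
python3 -m jog '[[[0,0.02,0.6,0,0,0],[0,0.02,1.2,0,0,0],[0,0.02,1.7,0,0,0],[0,0.02,1.95,0,0,0],[0,0.02,2.06,0,0,0]]]'
python3 -m jog '[[[0,0,0,0,0,0],[0,0,0,0,0,0],[0,0,0,0,0,0],[0,0,0,0,0,0]]]' 0.62
python3 -m jog '[[[0,0,-0.5,0,0,0],[0,0,-1.3,0,0,0],[0,0,-2.2,0,0,0],[0,0,-2.4,0,0,0],[0,0,-2.4,0,0,0]]]'
python3 - <<'E'
from blobs import *
f=grab("wrist"); P=cloud(f)
blobs(P,.233,.25,.41,.49,-.02,.06,20)
plan([(.4142,-.3365,.22,83.8)])
E
```

```text
t: 44.42
tool_pos: [0.4496, 0.0164, 0.2169]
tcp_rot: [-0.0, 0.058, 0.998, -0.0]
force: [0.8, 0.5, -0.7]
gripper_width: 0.0435
finger_force: 41.3
t: 44.92
tool_pos: [0.4499, 0.0172, 0.2177]
tcp_rot: [0.0, 0.057, 0.998, 0.0]
force: [0.1, 0.5, 0.1]
gripper_width: 0.0527
finger_force: 0.0
t: 45.55
tool_pos: [0.4497, 0.0171, 0.3375]
tcp_rot: [0.0, 0.057, 0.998, 0.0]
force: [-0.6, 0.1, -0.3]
gripper_width: 0.053
finger_force: 0.0
0.233 0.25 2453 [0.4491 0.0161 0.2406] [0.044 0.044 0.015]
[-0.11, -7.11, 2.33, 0.0, -0.01, -0.04] rows>=6.0
```

```bash
python3 -m jog '[[[0,-1.1,0,0,0,0],[0,-2.3,0,0,0,0],[0,-3.5,0.5,0,0,0],[-0.05,-4.7,1,0,0,0],[-0.05,-5.4,1.5,0,0,0]]]' 0.75
python3 -m jog '[[[-0.06,-1,0.4,0,0,0],[-0.06,-1.7,0.8,0,0,0],[-0.06,-1.7,0.8,0,0,0],[-0.06,-1.7,0.8,0,0,0]]]'
python3 - <<'E'
from blobs import *
plan([(.4142,-.337,.043,83.8)])
f=grab("wrist"); P=cloud(f)
blobs(P,.07,.095,.36,.47,-.4,-.29,20)
E
```

```text
t: 46.22
tool_pos: [0.4203, -0.2533, 0.2597]
tcp_rot: [-0.001, 0.058, 0.998, 0.001]
force: [0.9, -0.9, -0.1]
gripper_width: 0.0638
finger_force: 0.0
t: 46.72
tool_pos: [0.4143, -0.3352, 0.2211]
tcp_rot: [-0.001, 0.057, 0.998, 0.001]
force: [0.4, 0.2, 1.3]
gripper_width: 0.064
finger_force: 0.0
[-0.01, -0.05, 3.56, 0.02, -0.01, -0.04] rows>=2.9
0.07 0.095 1037 [ 0.4144 -0.3376  0.0803] [0.034 0.034 0.021]
```

```bash
python3 -m jog '[[[0,-0.05,1,0,0,0],[0,-0.05,2,0,0,0],[0,-0.05,3,0,0,0],[0,-0.05,3.56,0,0,0],[0,-0.05,3.56,0,0,0]]]' 0.75 40
python3 -m jog '[[[0,0,0,0,0,0],[0,0,0,0,0,0],[0,0,0,0,0,0],[0,0,0,0,0,0],[0,0,0,0,0,0]]]' 0.3 40
python3 -m jog '[[[0,0,-0.5,0,0,0],[0,0,-1.6,0,0,0],[0,0,-2.7,0,0,0],[0,0,-3.8,0,0,0],[0,0,-4.9,0,0,0]]]'
python3 -m jog '[[[0,0,-0.6,0,0,0],[0,0,-0.6,0,0,0]]]'
python3 - <<'E'
from plan import *
c=np.array([.4935,.0117])+.041*np.array([.9941,-.108]); print(c)
plan([(*(c-.13*np.array([.108,.9941])),.32,83.8),(*c,.32,83.8)])
E
```

```text
t: 47.4
tool_pos: [0.4138, -0.3364, 0.043]
tcp_rot: [-0.002, 0.056, 0.998, 0.002]
force: [-0.1, -1.3, 0.7]
gripper_width: 0.0638
finger_force: 0.0
t: 48.02
tool_pos: [0.4158, -0.3394, 0.0464]
tcp_rot: [0.002, 0.057, 0.998, -0.001]
force: [0.3, 2.2, 7.8]
gripper_width: 0.0349
finger_force: 38.6
t: 48.65
tool_pos: [0.4142, -0.3385, 0.2919]
tcp_rot: [0.001, 0.057, 0.998, -0.001]
force: [1.2, 0.4, -1.2]
gripper_width: 0.0345
finger_force: 38.8
t: 48.9
tool_pos: [0.4153, -0.3396, 0.3226]
tcp_rot: [0.003, 0.057, 0.998, -0.003]
force: [0.4, -0.3, -1.6]
gripper_width: 0.0343
finger_force: 38.8
[0.5342581 0.007272 ]
[-1.59, 4.56, 0.04, -0.03, 0.04, -0.04] rows>=3.9
[-0.0, 2.6, 0.0, 0.0, 0.0, 0.0] rows>=2.1
```

```bash
python3 -m jog '[[[-0.3,0.9,0,0,0,0],[-0.6,1.8,0,0,0,0],[-1,2.8,0,0,0,0],[-1.4,3.9,0,0,0,0],[-1.59,4.56,0,0,0,0]]]'
python3 - <<'E'
from blobs import *
f=grab("scene"); 
im=f[0]; u=proj(f,[.52,-.12,.33])[0]; print(u)
x,y=int(u[0]),int(u[1]); c=im[max(0,y-60):y+90,max(0,x-80):x+80]
cv2.imwrite("pics/s6.png",cv2.resize(c,None,fx=3.5,fy=3.5,interpolation=cv2.INTER_CUBIC)[:,:,::-1])
plan([(.5343,.0073,.32,83.8)])
E
```

```text
t: 49.52
tool_pos: [0.5193, -0.1185, 0.3174]
tcp_rot: [-0.001, 0.056, 0.998, 0.001]
force: [-0.5, -0.2, -0.8]
gripper_width: 0.0345
finger_force: 38.8
[334.18303265 193.47079919]
[-0.01, 2.46, -0.04, 0.04, -0.01, -0.01] rows>=2.0
```

View pics/s6.png

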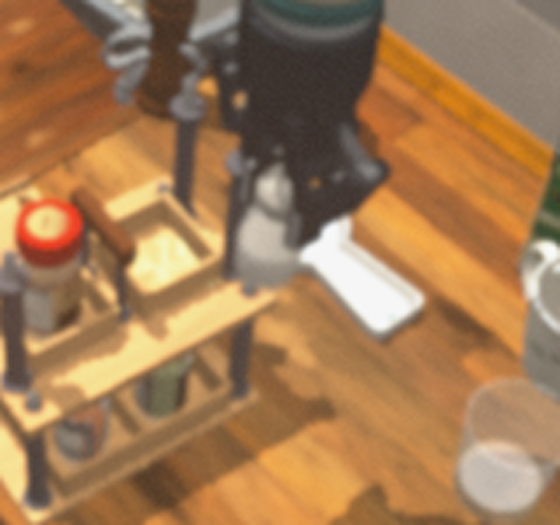

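The shaker hangs upright in the fingers at (268,235), gripped at its waist. The red jar stands in the near cell at (50,265). Moving over the far cell.

```bash
python3 -m jog '[[[0,0.8,-0.03,0,0,0],[0,1.6,-0.03,0,0,0],[0,2.2,-0.03,0,0,0],[0,2.46,-0.03,0,0,0],[0,2.46,-0.03,0,0,0]]]'
python3 -m jog '[[[0,0,0,0,0,0],[0,0,0,0,0,0]]]'
python3 - <<'E'
from blobs import *
plan([(.5343,.0073,.187,83.8)])
f=grab("wrist"); P=cloud(f); blobs(P,.25,.30,.3,.68,-.12,.13,20)
f=grab("scene"); P=cloud(f); blobs(P,.25,.30,.5,.56,-.03,.03,5); blobs(P,.22,.34,.48,.58,-.04,.04,5)
E
```

```text
t: 50.2
tool_pos: [0.533, 0.001, 0.3199]
tcp_rot: [-0.001, 0.056, 0.998, -0.0]
force: [0.1, 0.7, -0.5]
gripper_width: 0.0347
finger_force: 38.9
t: 50.45
tool_pos: [0.5334, -0.0001, 0.3207]
tcp_rot: [-0.0, 0.058, 0.998, -0.0]
force: [-0.6, 0.8, -1.7]
gripper_width: 0.0346
finger_force: 38.9
[-0.0, 0.15, 2.67, -0.0, -0.0, -0.05] rows>=2.1
0.25 0.3 1214 [ 0.401  -0.0107  0.266 ] [0.021 0.024 0.031]
0.25 0.3 1198 [0.4084 0.0527 0.266 ] [0.019 0.024 0.031]
0.25 0.3 418 [0.5161 0.0028 0.2891] [0.014 0.034 0.022]
0.25 0.3 95 [ 0.5246 -0.0025  0.2889] [0.029 0.035 0.022]
0.22 0.34 352 [ 0.5267 -0.0048  0.309 ] [0.037 0.056 0.062]
0.22 0.34 79 [ 0.5754 -0.0287  0.248 ] [0.009 0.022 0.055]
0.22 0.34 130 [0.4935 0.0089 0.2256] [0.019 0.061 0.011]
```

```bash
python3 -m jog '[[[0,0.14,0.5,0,0,0],[0,0.14,1.2,0,0,0],[0,0.14,1.9,0,0,0],[0,0.14,2.4,0,0,0],[0,0.14,2.63,0,0,0]]]'
python3 -m jog '[[[0,0,0,0,0,0],[0,0,0,0,0,0]]]'
```

```text
t: 51.18
tool_pos: [0.5334, 0.0076, 0.1879]
tcp_rot: [-0.001, 0.057, 0.998, 0.0]
force: [0.6, -0.3, -1.5]
gripper_width: 0.0346
finger_force: 38.9
t: 51.42
tool_pos: [0.5351, 0.0077, 0.1905]
tcp_rot: [0.001, 0.057, 0.998, -0.0]
force: [-0.4, 0.3, -1.0]
gripper_width: 0.0347
finger_force: 38.9
```

```bash
python3 -m jog '[[[0,0,0.03,0,0,0],[0,0,0.06,0,0,0],[0,0,0.06,0,0,0]]]'
python3 -m jog '[[[0,0,0.02,0,0,0],[0,0,0.03,0,0,0],[0,0,0.03,0,0,0]]]'
```

```text
t: 51.8
tool_pos: [0.5342, 0.008, 0.1864]
tcp_rot: [0.0, 0.057, 0.998, 0.0]
force: [-0.6, -0.3, -1.7]
gripper_width: 0.0349
finger_force: 38.9
t: 52.18
tool_pos: [0.5344, 0.008, 0.1856]
tcp_rot: [0.0, 0.057, 0.998, -0.0]
force: [-0.4, -0.3, 5.1]
gripper_width: 0.0347
finger_force: 39.7
```

```bash
python3 -m jog '[[[0,0,0,0,0,0],[0,0,0,0,0,0],[0,0,0,0,0,0],[0,0,0,0,0,0]]]' 0.62
python3 -m jog '[[[0,0,-0.3,0,0,0],[0,0,-1,0,0,0],[0,0,-2,0,0,0],[0,0,-3,0,0,0],[0,0,-3.4,0,0,0]]]'
python3 - <<'E'
from blobs import *
f=grab("wrist"); P=cloud(f); blobs(P,.21,.235,.5,.57,-.03,.05,20); blobs(P,.23,.25,.41,.49,-.03,.06,20)
f=grab("scene","s7.png"); P=cloud(f)
# top tray holes/board: board points z .005-.012
m=(P[...,2]>.004)&(P[...,2]<.026)&(P[...,0]>.33)&(P[...,0]<.66)&(P[...,1]>.1)&(P[...,1]<.32); q=P[m][:,:2].astype(np.float32)
f=grab("top"); P=cloud(f)
for Q in(P,):
    blobs(Q,.045,.075,.44,.56,.15,.27,5)
    m=(Q[...,2]>.007)&(Q[...,2]<.026)&(Q[...,0]>.33)&(Q[...,0]<.66)&(Q[...,1]>.1)&(Q[...,1]<.32); q=Q[m][:,:2].astype(np.float32); print(cv2.minAreaRect(q))
plan([(.49,.21,.26,0)])
E
```

```text
t: 52.68
tool_pos: [0.5341, 0.008, 0.1846]
tcp_rot: [-0.0, 0.057, 0.998, 0.0]
force: [0.6, 0.4, -0.3]
gripper_width: 0.0529
finger_force: 0.0
t: 53.3
tool_pos: [0.5353, 0.0078, 0.3596]
tcp_rot: [0.004, 0.057, 0.998, -0.0]
force: [0.6, 0.2, -0.9]
gripper_width: 0.053
finger_force: 0.0
0.21 0.235 75 [0.5016 0.0297 0.2215] [0.003 0.033 0.006]
0.21 0.235 1038 [0.5327 0.009  0.2202] [0.034 0.034 0.02 ]
0.23 0.25 2573 [0.4498 0.0162 0.2395] [0.044 0.045 0.018]
0.045 0.075 105 [0.4774 0.1931 0.0649] [0.016 0.068 0.013]
((0.4894375801086426, 0.213197261095047), (0.2132323980331421, 0.31810879707336426), 89.93901824951172)
[1.35, 3.91, 1.93, 0.02, 0.02, 10.44] rows>=7.8
```

View pics/s7.png

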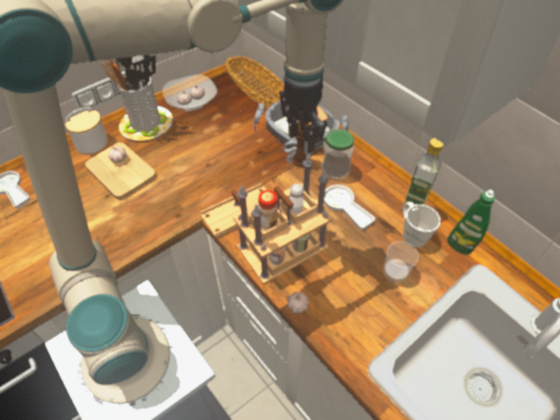

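Red jar at (268,205) and shaker at (296,195) stand upright in the middle tray. Top tray handle measured near (.477,.193). Going there.

```bash
python3 -m jog '[[[0,0.5,0,0,0,1.2],[0.2,1.1,0,0,0,2.5],[0.4,1.8,0,0,0,3.8],[0.6,2.5,0,0,0,5.1],[0.8,3,0,0,0,6.4]]]' 0.5
python3 - <<'E'
from plan import *
plan([(.478,.193,.30,0)])
E
```

```text
t: 54.08
tool_pos: [0.5104, 0.1628, 0.3531]
tcp_rot: [-0.001, 0.485, 0.875, -0.001]
force: [-1.1, 0.2, 0.0]
gripper_width: 0.0425
finger_force: 0.0
[0.85, -0.23, 1.06, -0.02, -0.01, 4.0] rows>=3.0
```

```bash
python3 -m jog '[[[0.3,-0.1,0.4,0,0,1.2],[0.6,-0.2,0.8,0,0,2.4],[0.85,-0.23,1.06,0,0,3.6],[0.85,-0.23,1.06,0,0,4],[0.85,-0.23,1.06,0,0,4]]]'
python3 -m jog '[[[0,0,0,0,0,0],[0,0,0,0,0,0]]]'
python3 - <<'E'
from blobs import *
f=grab("wrist","w8.png"); P=cloud(f); np.savez("pics/w8.npz",P=P)
print(ctrl.sense()["tool_pos"])
blobs(P,.05,.08,.4,.56,.12,.28,50)
m=(P[...,2]>.05)&(P[...,2]<.07)&(abs(P[...,0]-.478)<.06)&(abs(P[...,1]-.195)<.06);q=P[m][:,:2].astype(np.float32); print("handle",cv2.minAreaRect(q))
m=(P[...,2]>.006)&(P[...,2]<.026)&(P[...,0]>.34)&(P[...,0]<.62)&(P[...,1]>.12)&(P[...,1]<.29);q=P[m][:,:2].astype(np.float32); print("board",cv2.minAreaRect(q))
E
```

```text
t: 54.7
tool_pos: [0.4782, 0.1912, 0.3004]
tcp_rot: [-0.001, 0.705, 0.709, -0.001]
force: [-0.2, -1.2, 0.3]
gripper_width: 0.0426
finger_force: 0.0
t: 54.95
tool_pos: [0.4791, 0.1912, 0.3017]
tcp_rot: [-0.0, 0.705, 0.709, -0.0]
force: [0.4, 0.3, -0.2]
gripper_width: 0.0427
finger_force: 0.0
[0.47914696 0.19118311 0.30177295]
0.05 0.08 623 [0.4777 0.1918 0.0594] [0.02  0.069 0.016]
handle ((0.4780539870262146, 0.19159911572933197), (0.06891225278377533, 0.01396662276238203), 83.84770202636719)
board ((0.47812554240226746, 0.19096331298351288), (0.09671410918235779, 0.21338452398777008), 83.7381591796875)
```

View pics/w8.png

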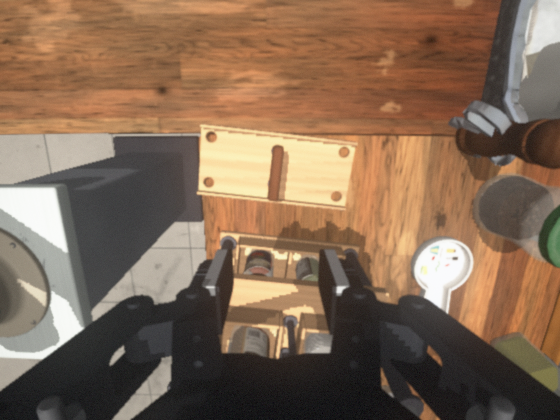

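The top tray is at (277,167) with its handle at (277,172). Board fit: 97 x 213 mm, centre (.478,.191), yaw −6.3°. Grasping it.

```bash
python3 -m jog '[[[0,-0.02,1,0,0,0.8],[0,-0.02,2,0,0,0.8],[0,-0.02,3,0,0,0.8],[0,-0.02,4,0,0,0.8],[0,-0.02,4,0,0,0.8]]]' 0.55
python3 -m jog '[[[0,0,0,0,0,0],[0,0,0,0,0,0]]]'
python3 - <<'E'
from plan import *
plan([(.4781,.1913,.0365,-6.3)])
E
```

```text
t: 55.62
tool_pos: [0.4751, 0.1904, 0.0988]
tcp_rot: [-0.002, 0.744, 0.668, -0.004]
force: [0.6, -0.1, 0.4]
gripper_width: 0.0468
finger_force: 0.0
t: 55.88
tool_pos: [0.48, 0.1918, 0.1042]
tcp_rot: [0.001, 0.744, 0.668, 0.002]
force: [-0.2, -0.0, -0.4]
gripper_width: 0.0466
finger_force: 0.0
[-0.02, -0.04, 1.35, 0.03, -0.01, 0.02] rows>=1.1
```

```bash
python3 -m jog '[[[-0.02,-0.04,0.5,0,0,0],[-0.02,-0.04,1,0,0,0],[-0.02,-0.04,1.35,0,0,0],[-0.02,-0.04,1.35,0,0,0]]]'
python3 -m jog '[[[0,0,0,0,0,0],[0,0,0,0,0,0],[0,0,0,0,0,0],[0,0,0,0,0,0],[0,0,0,0,0,0]]]' 0 90
python3 -m jog '[[[0,0,0,0,0,0],[0,0,-0.2,0,0,0],[0,0,-0.8,0,0,0],[0,0,-1.7,0,0,0],[0,0,-2.7,0,0,0]]]'
python3 -m jog '[[[0,0,-1,0,0,0],[0,0,-2,0,0,0],[0,0,-3,0,0,0],[0,0,-3.7,0,0,0],[0,0,-3.7,0,0,0]]]'
python3 -m jog '[[[0,0,0,0,0,0],[0,0,0,0,0,0]]]'
python3 - <<'E'
from plan import *
plan([(.4938,.0125,.36,-6.2)])
E
```

```text
t: 56.38
tool_pos: [0.4762, 0.1906, 0.0348]
tcp_rot: [0.0, 0.744, 0.668, 0.0]
force: [-0.2, -0.3, 0.1]
gripper_width: 0.0468
finger_force: 0.0
t: 57.0
tool_pos: [0.4774, 0.1909, 0.036]
tcp_rot: [0.001, 0.744, 0.668, 0.002]
force: [-0.4, 0.7, 5.0]
gripper_width: 0.0127
finger_force: 88.5
t: 57.62
tool_pos: [0.4747, 0.1903, 0.1701]
tcp_rot: [-0.001, 0.744, 0.668, -0.001]
force: [1.2, 0.2, -3.5]
gripper_width: 0.0127
finger_force: 88.2
t: 58.25
tool_pos: [0.4767, 0.1907, 0.3569]
tcp_rot: [0.001, 0.744, 0.668, 0.003]
force: [0.4, -0.3, -4.5]
gripper_width: 0.0129
finger_force: 88.4
t: 58.5
tool_pos: [0.4748, 0.1902, 0.3519]
tcp_rot: [-0.001, 0.744, 0.668, -0.002]
force: [0.1, -0.3, -3.5]
gripper_width: 0.0126
finger_force: 88.4
[-3.49, 0.76, -0.16, -0.03, 0.01, 0.01] rows>=2.9
```

```bash
python3 -m jog '[[[-0.7,0.15,-0.1,0,0,0],[-1.5,0.33,-0.1,0,0,0],[-2.3,0.5,-0.1,0,0,0],[-3.1,0.68,-0.1,0,0,0],[-3.49,0.76,-0.1,0,0,0]]]'
python3 -m jog '[[[0,0,0,0,0,0],[0,0,0,0,0,0],[0,0,0,0,0,0],[0,0,0,0,0,0]]]'
python3 - <<'E'
from blobs import *
plan([(.4938,.0125,.35,-6.2)])
for n in("scene","top"):
    f=grab(n,n+"9.png"); P=cloud(f)
    m=(P[...,2]>.318)&(P[...,2]<.352)&(P[...,0]>.33)&(P[...,0]<.66)&(P[...,1]>-.12)&(P[...,1]<.12);q=P[m][:,:2].astype(np.float32); print(n,"board",len(q),cv2.minAreaRect(q))
    blobs(P,.255,.29,.33,.66,-.1,.1,5)
print(ctrl.sense()["tool_pos"])
E
```

```text
t: 59.12
tool_pos: [0.4947, 0.011, 0.3575]
tcp_rot: [-0.001, 0.745, 0.668, -0.001]
force: [-0.1, 1.3, -3.1]
gripper_width: 0.0124
finger_force: 88.2
t: 59.62
tool_pos: [0.495, 0.0138, 0.3593]
tcp_rot: [-0.0, 0.743, 0.669, 0.0]
force: [-0.1, 0.2, -2.9]
gripper_width: 0.0128
finger_force: 88.3
[-0.03, -0.02, 0.19, -0.0, -0.0, 0.02] rows>=0.2
scene board 3235 ((0.4957786798477173, 0.014751411974430084), (0.09968532621860504, 0.21460722386837006), 83.88770294189453)
0.255 0.29 71 [ 0.582  -0.0302  0.2694] [0.024 0.023 0.029]
0.255 0.29 81 [0.4068 0.0532 0.2696] [0.023 0.022 0.029]
0.255 0.29 83 [ 0.3992 -0.0093  0.2699] [0.024 0.022 0.03 ]
top board 1207 ((0.494299054145813, 0.015706080943346024), (0.09540808945894241, 0.21205365657806396), 84.0180892944336)
0.255 0.29 14 [0.4025 0.0582 0.2683] [0.011 0.011 0.025]
0.255 0.29 17 [ 0.3964 -0.0088  0.2672] [0.011 0.011 0.024]
[0.49508945 0.01355002 0.35935098]
```

View pics/scene9.png

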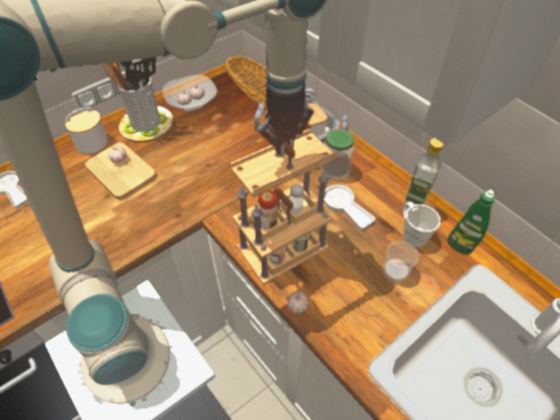

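The top tray is held level above the pins at (285,160). The correction is about (−1.4, −2.6) mm.

```bash
python3 -m jog '[[[-0.055,-0.022,0.2,0,0,0.03],[-0.055,-0.022,0.4,0,0,0.03],[-0.055,-0.022,0.55,0,0,0.03],[-0.055,-0.022,0.6,0,0,0.03],[-0.055,-0.022,0.6,0,0,0.03]]]'
python3 -m jog '[[[0,0,0,0,0,0],[0,0,0,0,0,0],[0,0,0,0,0,0]]]'
python3 - <<'E'
from blobs import *
for i in range(2):
    f=grab("scene"); P=cloud(f)
    m=(P[...,2]>.290)&(P[...,2]<.325)&(P[...,0]>.33)&(P[...,0]<.66)&(P[...,1]>-.12)&(P[...,1]<.12);q=P[m][:,:2].astype(np.float32); print("board",len(q),cv2.minAreaRect(q))
    blobs(P,.255,.283,.33,.66,-.1,.1,5)
print(ctrl.sense()["tool_pos"])
E
```

```text
t: 60.35
tool_pos: [0.4938, 0.0103, 0.3291]
tcp_rot: [-0.0, 0.745, 0.667, -0.0]
force: [0.3, 0.2, -3.8]
gripper_width: 0.0126
finger_force: 88.2
t: 60.72
tool_pos: [0.4938, 0.0104, 0.3295]
tcp_rot: [0.0, 0.745, 0.667, 0.0]
force: [0.0, -0.5, -4.8]
gripper_width: 0.0125
finger_force: 88.2
board 3119 ((0.4952627718448639, 0.010652508586645126), (0.09991767257452011, 0.21566985547542572), 83.18363952636719)
0.255 0.283 62 [ 0.5831 -0.0292  0.2658] [0.023 0.023 0.021]
0.255 0.283 36 [0.4009 0.0534 0.2631] [0.012 0.026 0.016]
0.255 0.283 74 [ 0.3996 -0.0097  0.2663] [0.022 0.025 0.023]
board 3123 ((0.4946849048137665, 0.011194217950105667), (0.09930846840143204, 0.21382881700992584), 83.45614624023438)
0.255 0.283 56 [ 0.5834 -0.0283  0.2665] [0.024 0.023 0.023]
0.255 0.283 35 [0.4009 0.0546 0.2636] [0.011 0.024 0.017]
0.255 0.283 70 [ 0.3992 -0.0101  0.2662] [0.023 0.025 0.022]
[0.49382005 0.01035466 0.32943991]
```

```bash
python3 -m jog '[[[0.015,-0.005,0.12,0,0,0],[0.015,-0.005,0.24,0,0,0],[0.015,-0.005,0.36,0,0,0],[0.015,-0.005,0.45,0,0,0],[0.015,-0.005,0.45,0,0,0]]]'
python3 -m jog '[[[0,0,0.08,0,0,0],[0,0,0.15,0,0,0],[0,0,0.2,0,0,0],[0,0,0.22,0,0,0],[0,0,0.22,0,0,0]]]'
```

```text
t: 61.45
tool_pos: [0.4933, 0.0112, 0.3063]
tcp_rot: [-0.0, 0.745, 0.667, -0.0]
force: [-0.7, -0.6, -3.8]
gripper_width: 0.0128
finger_force: 88.2
t: 62.08
tool_pos: [0.4936, 0.0111, 0.2958]
tcp_rot: [-0.0, 0.745, 0.667, 0.0]
force: [0.0, -0.3, -3.8]
gripper_width: 0.0129
finger_force: 88.3
```

No contact; the pins are through the holes. Finishing in small steps.

```bash
python3 -m jog '[[[0,0,0.04,0,0,0],[0,0,0.06,0,0,0],[0,0,0.06,0,0,0]]]'
python3 -m jog '[[[0,0,0.03,0,0,0],[0,0,0.05,0,0,0],[0,0,0.05,0,0,0]]]'
```

```text
t: 62.45
tool_pos: [0.4935, 0.0112, 0.2927]
tcp_rot: [-0.0, 0.745, 0.667, -0.0]
force: [0.2, 0.0, -3.2]
gripper_width: 0.0123
finger_force: 88.3
t: 62.82
tool_pos: [0.4935, 0.0111, 0.2902]
tcp_rot: [-0.0, 0.745, 0.667, 0.0]
force: [-0.3, 0.8, -3.5]
gripper_width: 0.0121
finger_force: 88.3
```

```bash
python3 -m jog '[[[0,0,0.02,0,0,0],[0,0,0.03,0,0,0],[0,0,0.03,0,0,0]]]'
python3 -m jog '[[[0,0,0,0,0,0],[0,0,0,0,0,0],[0,0,0,0,0,0],[0,0,0,0,0,0]]]' 0.4
python3 -m jog '[[[0,0,-0.3,0,0,0],[0,0,-0.8,0,0,0],[0,0,-1.4,0,0,0],[0,0,-2,0,0,0],[0,0,-2,0,0,0]]]'
python3 -m jog '[[[1,-1,0,0,0,0],[2,-2,0,0,0,0],[3,-2.5,0,0,0,0],[4,-2.5,0,0,0,0],[4,-2.5,0,0,0,0]]]'
python3 - <<'E'
from blobs import *
for n in("scene","top"):
    f=grab(n,n+"10.png"); P=cloud(f)
    m=(P[...,2]>.252)&(P[...,2]<.268)&(P[...,0]>.33)&(P[...,0]<.66)&(P[...,1]>-.12)&(P[...,1]<.12);q=P[m]; print(n,"board",len(q),cv2.minAreaRect(q[:,:2].astype(np.float32)))
    A=np.c_[q[:,:2],np.ones(len(q))]; print("plane",np.linalg.lstsq(A,q[:,2],rcond=None)[0].round(4),q[:,2].mean())
    blobs(P,.272,.295,.33,.66,-.1,.1,3)
    if n=="scene": blobs(P,.02,.065,.36,.46,-.2,-.1); blobs(P,.02,.1,.6,.75,-.3,-.15)
f=grab("scene"); im=f[0]; cv2.imwrite("pics/fin.png",cv2.resize(im[150:300,200:350],(600,600),interpolation=cv2.INTER_CUBIC)[:,:,::-1])
E
```

```text
t: 63.2
tool_pos: [0.4937, 0.0111, 0.29]
tcp_rot: [0.001, 0.745, 0.667, 0.0]
force: [-2.0, 0.6, 5.5]
gripper_width: 0.0121
finger_force: 89.7
t: 63.7
tool_pos: [0.4937, 0.0111, 0.2886]
tcp_rot: [-0.0, 0.745, 0.667, 0.0]
force: [0.6, -0.1, -0.1]
gripper_width: 0.0344
finger_force: 0.0
t: 64.32
tool_pos: [0.4948, 0.011, 0.3921]
tcp_rot: [0.002, 0.745, 0.667, 0.002]
force: [1.4, -0.0, -0.1]
gripper_width: 0.0341
finger_force: 0.0
t: 64.95
tool_pos: [0.3903, 0.227, 0.3878]
tcp_rot: [-0.001, 0.743, 0.669, -0.0]
force: [0.7, -0.8, -0.2]
gripper_width: 0.0343
finger_force: 0.0
scene board 2187 ((0.49483802914619446, 0.011168237775564194), (0.09702735394239426, 0.21352073550224304), 83.54519653320312)
plane [0.0062 0.0262 0.2621] 0.26539413193188294
0.272 0.295 93 [0.567  0.0432 0.2783] [0.074 0.025 0.012]
0.272 0.295 148 [0.4508 0.06   0.2778] [0.112 0.024 0.012]
0.272 0.295 19 [0.4949 0.0335 0.283 ] [0.005 0.005 0.02 ]
0.272 0.295 17 [ 0.5824 -0.0297  0.278 ] [0.009 0.008 0.012]
0.272 0.295 272 [ 0.4904 -0.0269  0.2776] [0.213 0.041 0.011]
0.272 0.295 22 [ 0.4919 -0.0123  0.2829] [0.008 0.007 0.019]
0.02 0.065 362 [ 0.4111 -0.1494  0.0402] [0.054 0.053 0.039]
0.02 0.1 947 [ 0.681  -0.2401  0.0578] [0.082 0.079 0.075]
top board 2497 ((0.49298718571662903, 0.013266056776046753), (0.08829373866319656, 0.21229922771453857), 83.56439971923828)
plane [-0.0016 -0.0011  0.2642] 0.26341026268044393
0.272 0.295 91 [0.5235 0.0566 0.2776] [0.155 0.017 0.011]
0.272 0.295 26 [ 0.5725 -0.042   0.2766] [0.039 0.006 0.008]
0.272 0.295 10 [0.5863 0.0365 0.2771] [0.007 0.008 0.01 ]
0.272 0.295 10 [ 0.5802 -0.0281  0.2771] [0.008 0.008 0.008]
0.272 0.295 36 [ 0.5194 -0.0359  0.2767] [0.057 0.006 0.009]
0.272 0.295 63 [ 0.4363 -0.0267  0.2764] [0.099 0.012 0.008]
0.272 0.295 32 [0.417  0.0682 0.276 ] [0.048 0.006 0.008]
0.272 0.295 7 [0.4054 0.0556 0.2773] [0.005 0.005 0.006]
0.272 0.295 9 [ 0.3982 -0.008   0.2773] [0.008 0.005 0.006]
```

View pics/fin.png

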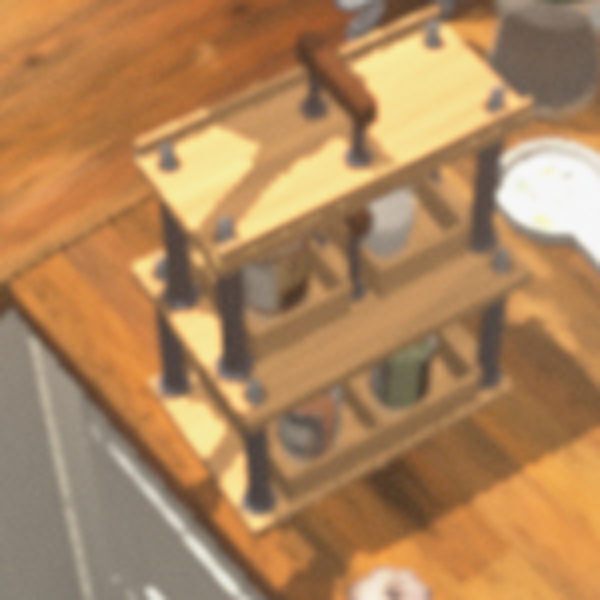

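All four pins show through the top tray at (167,152), (224,228), (432,33) and (495,97). Both trays are level, the jars stand upright and the robot is clear. Handing in.

```bash
python3 -c "
from workcell import ctrl
print(ctrl.hand_in())"
```

```text
the job is handed in; nothing more can be done
None
```

I built and filled the spice stand and handed the job in at about 65 s. The interface gave no verdict, but the last pictures showed both trays seated level, all six jars upright in their cells, and the garlic and tumbler undisturbed.

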